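# Fetch the stain bottle from the covered dark case

## Task

The iodine dropper bottle is kept in the dark in one of the three pockets of the sloping wooden case. Slide the blue cover plate all the way aside to the left, without lifting it off the case, so that the whole pocket trough is open; see which pocket holds the bottle, draw it out and set it down gently, upright, on the floor of the white dissecting tray beside the case (the one with the petri dish in it). Do not drop the bottle, leave the cover parked on the case, and do not disturb the petri dish, the timer or the specimen jar.

Things in the scene. Friction and masses are not known exactly. Their poses are not given: they have to be found in the camera images.
- case: Fixed wooden case with sloping top, 326 mm wide (y), 147 mm deep (x). Origin on the worktop below the trough's middle; x points away from the robot side, y to the case's left, z up. The top slopes 30 deg, rising away from the robot: in the case frame up-slope is u=(0.866,0,0.5), the outward normal n=(-0.5,0,0.866). The deck plane, on which the cover lies, passes through (0,0,0.125).
- trough (a point): Middle of the open trough, in the deck plane (axes as the case). The trough measures 104 mm up the slope by 132 mm in y; its white floor is 44 mm below the deck plane. Below that floor three square pockets, 38 mm wide, run on along -n, at y = -44, 0 and +44 mm from here, to 106 mm below the deck plane. One holds the bottle, two are empty.
- stop (a point): Middle of the left stop's inner face, in the deck plane, 232 mm left (case y) of the trough's middle; axes as the case. The deck from 66 mm left of the trough's middle up to the stop is the cover's flat parking place. Strips 9 mm high guide the cover along the lower and upper edges (4 mm of play in all).
- cover_bar (a point): Centre of the upright aluminium bar (12 mm wide in y, 76 mm long up the slope, 20 mm high) on the middle of the loose blue cover plate (150 mm in y, 128 mm up the slope, 6 mm thick), 16 mm above the plate's underside. x is up-slope, y left, z the slope's outward normal. The plate lies by its own weight (0.15 to 0.31 kg) and slides left along case y about 155 mm until it meets the left stop.
- bottle_mid (a point): Centre (50 mm above the base) of the loose dropper bottle: amber, 100 mm tall, body 33 mm wide, red collar 23 mm wide at 60-73 mm above the base, black rubber bulb 14 mm wide at 73-100 mm; 0.06 to 0.105 kg, rigid. z is its axis, base to bulb. It starts standing in a pocket, leaning 30 deg with it, its top 6 mm below the cover, the lower 62 mm below the trough floor: it comes out along the pocket's axis only.
- tray: Fixed white enamelled dissecting tray with blue edge, 150 mm (x) by 250 mm (y), rim 18 mm high, floor top 2 mm above the origin; origin at the centre of its underside, on the worktop. The petri dish stands in its +y half; its -y half is free.
- petri: Loose petri dish, 61 mm in diameter, 15 mm high, in the tray; origin at the centre of its underside. To be left alone.
- timer: Loose white count-down timer 55x66x34 mm on the worktop behind the case; origin at the centre of its underside. To be left alone.
- jar: Loose specimen jar, 56 mm in diameter, 72 mm high, behind the tray; origin at the centre of its underside. To be left alone.

How it is judged:
By the outcome, as a careful person would: the job done as asked, in the order asked, and still so for the second after the job is handed in, with the robot touching nothing.
It also fails if it takes over 58 s, if anything falls off the work surface, if the arm or the gripper's body presses on something with over 40 N, if the wrist force passes 120 N, or if a joint passes its speed limit or range.

## Robot

A 6-joint arm with a two-finger parallel gripper is mounted at the origin on a cart in front of the work surface, level with it; the furniture and walls round the work are solid. World frame = base frame: x ahead of the robot, y to its left, z up, the work surface at z = 0. Lengths are in m, angles in degrees, forces in N, time in s.
With the tool pointing down it reaches from about 0.225 to 0.875 m from the base axis. Payload 3.4 kg.
Tool frame: the origin (TCP) lies at the very end of the fingers, on their centre line; the grasp point (between the pads) lies 19 mm behind it (hold_point_z is the distance from the TCP to the grasp point, in m); z points along the fingers, y is the direction in which the jaws open and shut (so a half turn about z gives the same grasp; the last joint's range is limited). The gripper opens to 85 mm and grips with 20 to 120 N. Pads are 22 mm wide; open, the fingers measure 114 mm over their backs; the gripper's body (76 mm by 85 mm) begins 54 mm behind the grasp point. The pads swing forward as they close: fully open they stand 13 mm farther back than shut.
Start: joints at [-84.168, 15.808, 86.224, -0, 77.962, -6.933], TCP at [0.127, -0.561, 0.231] pointing down, gripper open.
Joint ranges: [-165.64, 165.64], [-43.16, 119.46], [12.63, 154.43], [-67.54, 247.53], [6.08, 155.33], [-154.97, 154.97]. Speed limits (degrees/s): [147.25, 147.25, 180, 180, 180, 180].

## Interface

Orientations are given as a 3x3 rotation matrix whose columns are the frame's x, y, z axes.
In Python, from rig import observe, grab_frame, get_calibration, sign_off, hold_point_z gives the robot as it stands.
- The arm moves only by the tool step_arm, never from a script. Its argument "series" is a list of rows, each a list of 5 numbers: the shift along the tool's x, y, z in mm, then the turn about the tool's z in rad, then the opening, from 0 (shut) to 1 (fully open). A call has 1 to 20 rows; each row shifts and turns the pose as measured when the row begins, along the tool's axes as they then stand; what a row does not reach is not made up. A row lasts 1/12 s, in which the tool goes at most 41.7 mm and 7.16 degrees, less where a joint would pass 70% of its speed; a pose out of reach is approached as far as the arm can. A call is refused whole if a number of a shift passes 41.7 or a number of a turn 0.125, either way. A call with a gripper value outside its range is refused whole. The fingers move at their own pace and stop on an object; "grip_force" is the grip in N (left out, the last holds). Time passes only in rows, so rows that do not move let the fingers close. It gives the time, the measured TCP pose, the force and the opening at its end, in the units of the state.
- observe(): the state, without advancing time (a new reading comes with each control period).
- grab_frame(name): name is "scene" or "top"; returns the picture (384x512x3 uint8, red, green, blue); there is no depth.
- get_calibration(name): a dict with "fx", "fy", "cx", "cy" (pixels), "rvec" (rotation vector, rad) and "tvec" (3), from world to camera coordinates, as OpenCV has them. Camera axes: x right, y down, z forward; pixel columns grow to the right and rows downward; lengths in m; the calibration is good to about 2 mm. A picture is of the moment at which its call begins. get_calibration takes no time and is no camera call.
- sign_off(): hands the job in, once; it reports no verdict.
The state is a dict: "time_s": time; "q": joint angles; "dq": joint speeds; "joint_efforts": joint torques, N m; "tool_pos": TCP position; "tool_rot": TCP orientation; "force": force on the tool from outside, world axes, zero at the start; "moment": the same for the moment, N m; "opening": finger opening in m.
Only numpy, scipy, OpenCV 4.12 (cv2) and the standard library are available. Lean on these libraries where they do the work, as an engineer would, in place of code of your own. Each camera call takes 0.05 s, during which the arm holds its last target.

## Working session

There is one attempt and no reset: what is moved stays moved. The work goes in short steps, Python scripts to look and compute and a tool call to move; the robot and the scene stay as the last step left them, time stands still between calls to the robot, and variables do not carry over. Pictures are saved under pics/ and viewed, and the job is handed in when it is done.

Besides the shell and the picture viewer there is one more tool, called after "Request:" as name([rows], argument=value, ...), one row to a line, values as JSON. step_arm: Moves the arm, as the interface text tells. Its arguments: {"type":"object","properties":{"series":{"type":"array"},"grip_force":{"type":"number"}},"required":["series"]}

```bash
ls; mkdir -p pics
python3 - <<'E'
from rig import *
import cv2,numpy as np
print(observe(),hold_point_z)
for n in("scene","top"):
    f=grab_frame(n);cv2.imwrite(f"pics/{n}0.png",cv2.resize(f[...,::-1],(800,600),interpolation=cv2.INTER_CUBIC))
    cv2.imwrite(f"pics/{n}0raw.png",f[...,::-1])
    c=get_calibration(n);print(c);R=cv2.Rodrigues(np.array(c['rvec']))[0];print(-R.T@np.array(c['tvec']).ravel())
E
```

```text
pics
{'time_s': 0.0, 'q': array([-8.41678663e+01,  1.58478262e+01,  8.62965604e+01, -1.25898227e-03,
        7.79611585e+01, -6.93178767e+00]), 'dq': array([-0.15991604,  0.0634198 ,  0.02441419, -0.03060482, -0.0515782 ,
       -0.02878049]), 'joint_efforts': array([ 4.50601483e-04, -4.16777050e+01, -2.45804822e+01, -6.64750951e-05,
        1.09242741e-02,  5.06658310e-06]), 'tool_pos': array([ 0.12697937, -0.56025547,  0.23042835]), 'tool_rot': array([[ 9.75287672e-01,  2.20938709e-01, -2.08563428e-04],
       [ 2.20938716e-01, -9.75285975e-01,  1.83039061e-03],
       [ 2.00995150e-04, -1.83123713e-03, -9.99998303e-01]]), 'force': array([ 0.30647728, -0.39475572, -0.99983473]), 'moment': array([-0.00648162, -0.00268738,  0.00507035]), 'opening': 0.08527959327281609} 0.0187
{'fx': 359.81646406148474, 'fy': 359.81646406148474, 'cx': 261.7840540184389, 'cy': 193.48509126232778, 'rvec': array([ 2.06479362, -0.50459276,  0.30229373]), 'tvec': array([-0.59333224,  0.2063098 ,  0.85056493])}
[ 0.22664717 -0.82492518  0.62144757]
{'fx': 379.40867400221777, 'fy': 379.40867400221777, 'cx': 251.72543109115549, 'cy': 197.57311252017888, 'rvec': array([ 2.18908581, -2.17927989,  0.08219128]), 'tvec': array([-0.06794832,  0.63774292,  1.26693391])}
[ 0.542495   -0.06384375  1.31075462]
```

View pics/scene0.png

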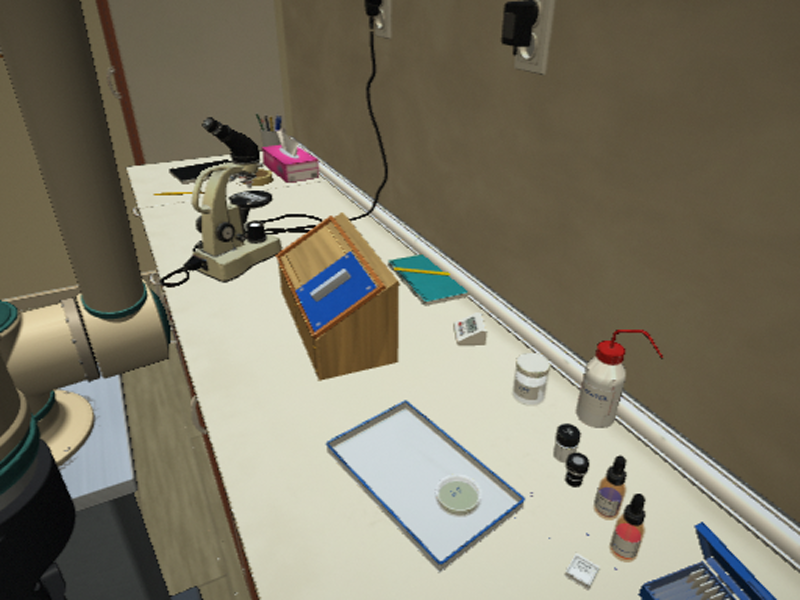

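View pics/top0.png

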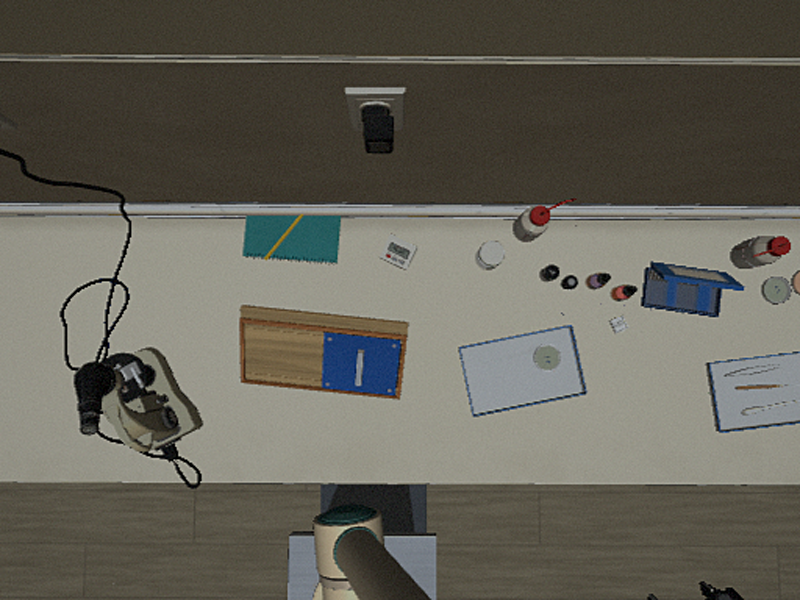

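Run:
```python
import cv2
f=cv2.imread("pics/top0raw.png")
def crop(f,x,y,w,h,s,n): cv2.imwrite(n,cv2.resize(f[y:y+h,x:x+w],None,fx=s,fy=s,interpolation=cv2.INTER_CUBIC))
crop(f,145,190,130,75,6,"pics/c_top_case.png")
crop(f,285,150,100,120,5,"pics/c_top_tray.png")
g=cv2.imread("pics/scene0raw.png")
crop(g,170,130,100,120,5,"pics/c_sc_case.png")
crop(g,200,195,160,175,3.4,"pics/c_sc_tray.png") if 0 else crop(g,200,250,145,120,5,"pics/c_sc_tray.png")
```

```text
(no output)
```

View pics/c_top_case.png

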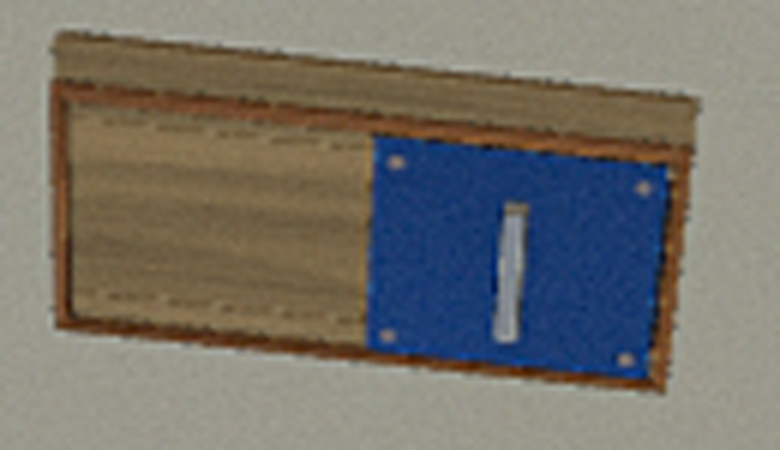

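View pics/c_top_tray.png

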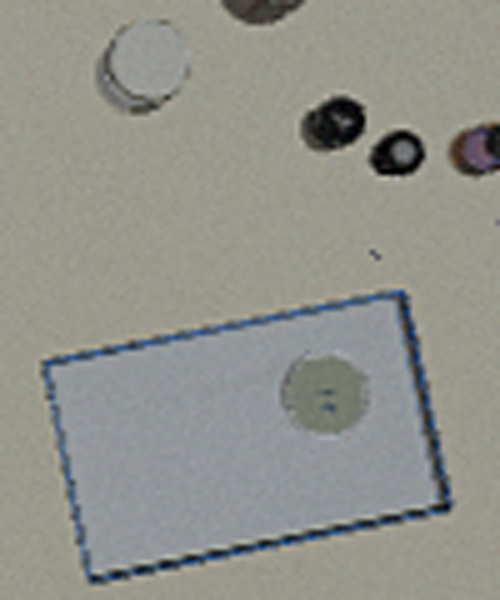

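View pics/c_sc_case.png

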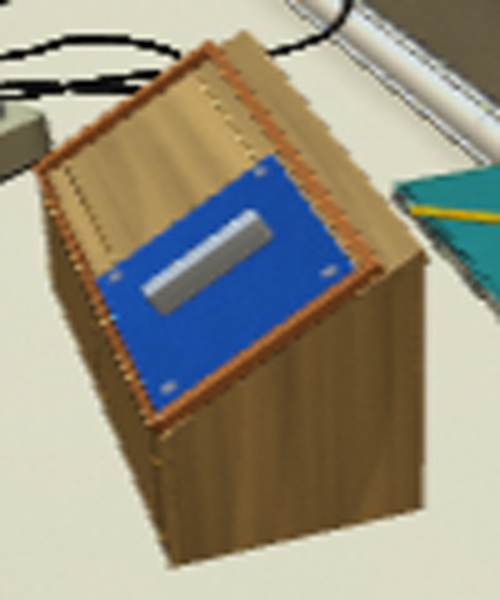

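View pics/c_sc_tray.png

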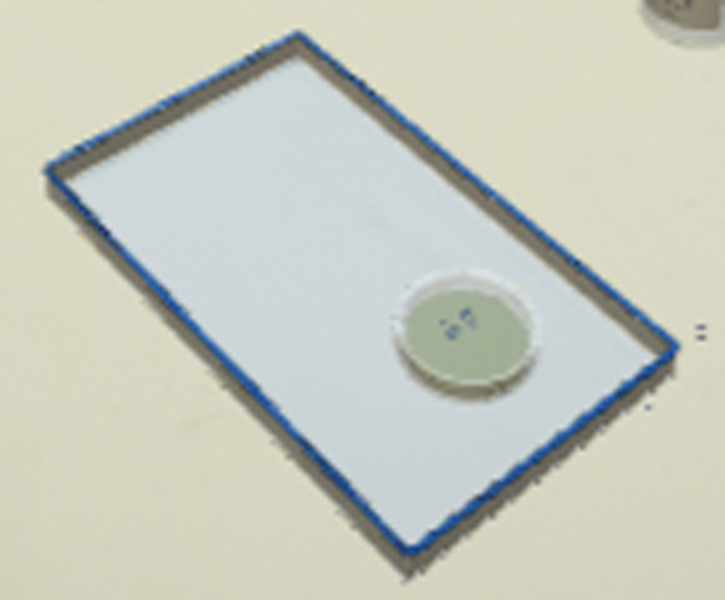

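```bash
cat > h.py <<'E'
import numpy as np,cv2,json
from scipy.optimize import least_squares
from scipy.spatial.transform import Rotation as Ro
from rig import *
C={n:get_calibration(n) for n in("scene","top")}
def proj(n,P):
    c=C[n];K=np.array([[c['fx'],0,c['cx']],[0,c['fy'],c['cy']],[0,0,1.]])
    return cv2.projectPoints(np.array(P,float).reshape(-1,3),np.array(c['rvec']),np.array(c['tvec']),K,None)[0].reshape(-1,2)
def pix(p,o,s): return (np.array(p,float)+.5)/s-.5+np.array(o)
s3=np.sqrt(3)/2
def deck(p,a,y,h):  # p=x,y,yaw
    c=np.array([0,0,.125])+a*np.array([s3,0,.5])+y*np.array([0,1,0])+h*np.array([-.5,0,s3])
    return Ro.from_euler('z',p[2]).apply(c)+[p[0],p[1],0]
E
python3 - <<'E'
from h import *
co=[(.064,.075),(.064,-.075),(-.064,-.075),(-.064,.075)]
T=pix([(373,137),(668,166),(650,380),(368,348)],(145,190),6)
S=pix([(275,155),(355,268),(155,412),(97,278)],(170,130),5)
def f(p):
    P=[deck(p,a,y+.002,.006) for a,y in co]
    return np.r_[(proj("top",P)-T).ravel(),(proj("scene",P)-S).ravel()]
r=least_squares(f,[.4,.1,-.1]);print(r.x,np.degrees(r.x[2]));print(r.fun.reshape(-1,2).round(1))
def f2(p):
    P=[(p[0]+np.cos(p[2])*a-np.sin(p[2])*b,p[1]+np.sin(p[2])*a+np.cos(p[2])*b,.018) for a,b in [(.075,.125),(.075,-.125),(-.075,-.125),(-.075,.125)]]
    return np.r_[(proj("top",P)-pix([(45,362),(403,293),(448,508),(92,578)],(285,150),5)).ravel(),(proj("scene",P)-pix([(298,35),(677,348),(410,550),(48,170)],(200,250),5)).ravel()]
q=least_squares(f2,[.4,-.2,.1]);print("tray",q.x,np.degrees(q.x[2]));print(q.fun.reshape(-1,2).round(1))
# petri, jar centers
for nm,px,z in(("petri",pix((326,394),(285,150),5),.015),("jar",pix((150,58),(285,150),5),.072)):
    print(nm,least_squares(lambda v:(proj("top",[v[0],v[1],z])-px).ravel(),[.5,-.2]).x)
p=r.x
g=cv2.imread("pics/top0raw.png");h=cv2.imread("pics/scene0raw.png")
for a in(.038,-.038):
    for y in(.008,-.004):
        P=deck(p,a,y,.026);print(((proj("top",P)-[145,190]+.5)*6).round(),((proj("scene",P)-[170,130]+.5)*5).round())
print("bar",deck(p,0,.002,.016),"stop",deck(p,0,.232,0), "lower right",deck(p,-.064,-.09,0), [((proj("scene",deck(p,a,.241,0))-[170,130]+.5)*5).round() for a in(-.07,.07)])
E
```

```text
[ 0.52166391 -0.00145763 -0.10395729] -5.9563139660217
[[ 0.4  0.1]
 [ 0.5  0.6]
 [-0.5  0.2]
 [-0.5  0.4]
 [-0.2 -0.9]
 [ 0.6 -0.1]
 [ 0.6 -0. ]
 [-0.1  0. ]]
tray [ 0.5060835  -0.34507446  0.19901429] 11.402678888616228
[[-0.   0.3]
 [ 0.1 -0.1]
 [ 0.7  0.4]
 [-0.5  0.8]
 [ 0.4 -0.6]
 [ 0.5 -0.5]
 [ 0.   0.5]
 [-0.3 -0.7]]
petri [ 0.53494197 -0.3995206 ]
jar [ 0.75568754 -0.27186994]
[[504. 217.]] [[254. 204.]]
[[528. 220.]] [[260. 213.]]
[[494. 344.]] [[141. 285.]]
[[517. 347.]] [[147. 295.]]
bar [0.51391464 0.00136173 0.13885641] stop [0.54573858 0.22928987 0.125     ] lower right [ 0.4571982  -0.08522023  0.093     ] [array([[ 42., 175.]]), array([[215.,  51.]])]
```

Request:
step_arm([
  [27.9, -25.7, -1, 0, 1],
  [27.9, -25.7, -1, 0, 1],
  [27.9, -25.7, -1, 0, 1],
  [27.9, -25.7, -1, 0, 1],
  [27.9, -25.7, -1, 0, 1],
  [27.9, -25.7, -1, 0, 1],
  [27.9, -25.7, -1, 0, 1],
  [27.9, -25.7, -1, 0, 1],
  [27.9, -25.7, -1, 0, 0.4],
  [27.9, -25.7, -1, 0, 0.4],
  [27.9, -25.7, -1, 0, 0.4],
  [27.9, -25.7, -1, 0, 0.4],
  [27.9, -25.7, -1, 0, 0.4],
  [27.9, -25.7, -1, 0, 0.4],
  [27.9, -25.7, -1, 0, 0.4],
], grip_force=20)

```text
time_s: 1.35
tool_pos: [0.4578, -0.077, 0.24]
tool_rot: [[0.979, 0.205, -0.005], [0.206, -0.979, 0.005], [-0.004, -0.006, -1.0]]
force: [0.9, -1.2, -0.1]
opening: 0.0344
```

Request:
step_arm([
  [0, 0, 0, 0.104, 0.4],
  [0, 0, 0, 0.104, 0.4],
  [0, 0, 0, 0.104, 0.4],
  [12, -21, 0, 0, 0.4],
  [12, -21, 0, 0, 0.4],
  [12, -21, 0, 0, 0.4],
  [12, -20, 0, 0, 0.4],
  [0, 0, 0, 0, 0.4],
])

```text
time_s: 2.02
tool_pos: [0.5191, 0.0137, 0.2373]
tool_rot: [[0.994, -0.108, -0.008], [-0.108, -0.994, 0.01], [-0.009, -0.009, -1.0]]
force: [0.2, -0.6, 0.2]
opening: 0.0341
```

```bash
cat >> h.py <<'E'
CP=np.array([.52166,-.00146,-.10396])
def tocase(w): return Ro.from_euler('z',-CP[2]).apply(np.array(w)-[CP[0],CP[1],0])
def st():
    o=observe();print("t",round(o['time_s'],2),"pos",o['tool_pos'].round(4),"case mm",(tocase(o['tool_pos'])*1000).round(1),"yaw",np.degrees(np.arctan2(o['tool_rot'][1,0],o['tool_rot'][0,0])).round(2),"z",o['tool_rot'][:,2].round(3),"F",o['force'].round(1),"op",round(o['opening'],4));return o
def shot(n,name,x=0,y=0,w=512,h=384,s=1.5):
    f=grab_frame(n)[...,::-1];cv2.imwrite(f"pics/{name}_raw.png",f)
    cv2.imwrite(f"pics/{name}.png",cv2.resize(f[y:y+h,x:x+w],None,fx=s,fy=s,interpolation=cv2.INTER_CUBIC))
E
python3 - <<'E'
from h import *
st();shot("scene","s1",160,110,130,110,5)
E
```

```text
t 2.02 pos [0.5191 0.0137 0.2373] case mm [ -4.1  14.8 237.3] yaw -6.21 z [-0.008  0.01  -1.   ] F [ 0.2 -0.6  0.2] op 0.0341
```

View pics/s1.png

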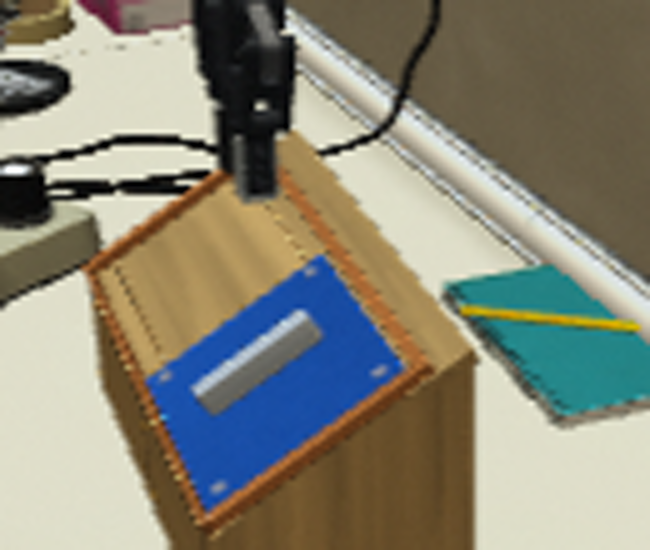

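Request:
step_arm([
  [-2, 6, 0, 0, 0.4],
  [-2, 6, 0, 0, 0.4],
  [0, 0, 15, 0, 0.4],
  [0, 0, 18, 0, 0.4],
  [0, 0, 18, 0, 0.4],
  [0, 0, 5, 0, 0.4],
  [0, 0, 0, 0, 0.4],
])

```text
time_s: 2.65
tool_pos: [0.5063, -0.0069, 0.1798]
tool_rot: [[0.994, -0.113, -0.012], [-0.113, -0.994, 0.004], [-0.013, -0.003, -1.0]]
force: [0.6, -0.7, -0.1]
opening: 0.0341
```

Run:
```python
from h import *
st();shot("scene","s2",160,110,130,110,5)
```

```text
t 2.65 pos [ 0.5063 -0.0069  0.1798] case mm [-14.7  -7.  179.8] yaw -6.49 z [-0.012  0.004 -1.   ] F [ 0.6 -0.7 -0.1] op 0.0341
```

View pics/s2.png

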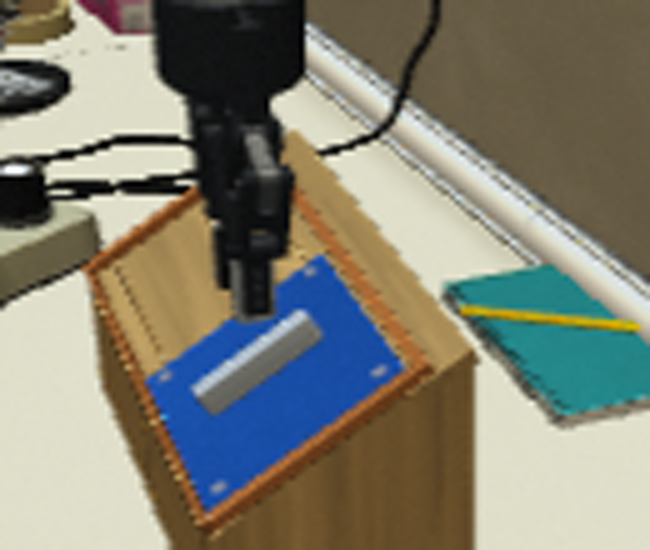

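Request:
step_arm([
  [5, -6.5, 0, 0, 0.4],
  [0, 0, 0, 0, 0.4],
  [0, 0, 0, 0, 0.4],
])

```text
time_s: 2.95
tool_pos: [0.5136, -0.002, 0.1827]
tool_rot: [[0.993, -0.115, -0.008], [-0.115, -0.993, 0.003], [-0.009, -0.002, -1.0]]
force: [0.4, -0.5, 0.7]
opening: 0.0342
```

Run:
```python
from h import *
st()
```

```text
t 2.95 pos [ 0.5136 -0.002   0.1827] case mm [ -8.   -1.4 182.7] yaw -6.61 z [-0.008  0.003 -1.   ] F [ 0.4 -0.5  0.7] op 0.0342
```

Request:
step_arm([
  [0, -3, 10, 0, 0.4],
  [0, 0, 15, 0, 0.4],
  [0, 0, 8, 0, 0.4],
  [0, 0, 0, 0, 0.4],
  [0, 0, 0, 0, 0.4],
])

```text
time_s: 3.37
tool_pos: [0.516, 0.0022, 0.1497]
tool_rot: [[0.994, -0.114, -0.003], [-0.114, -0.994, 0.003], [-0.003, -0.003, -1.0]]
force: [-0.3, -0.2, 0.3]
opening: 0.034
```

Run:
```python
from h import *
st();shot("scene","s3",160,110,130,110,5)
```

```text
t 3.37 pos [0.516  0.0022 0.1497] case mm [ -6.    3.  149.7] yaw -6.53 z [-0.003  0.003 -1.   ] F [-0.3 -0.2  0.3] op 0.034
```

View pics/s3.png

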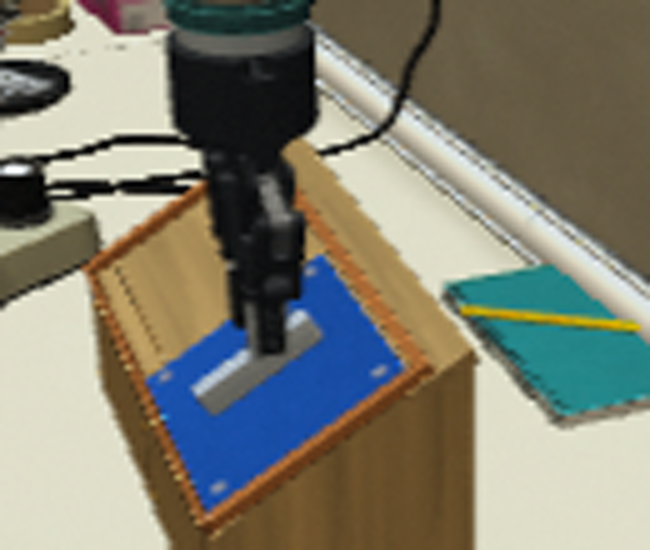

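Request:
step_arm([
  [0, 0, 7, 0, 0.4],
  [0, 0, 0, 0, 0.4],
  [0, 0, 0, 0, 0.4],
])

```text
time_s: 3.67
tool_pos: [0.5167, 0.0023, 0.1431]
tool_rot: [[0.994, -0.113, -0.001], [-0.113, -0.994, 0.003], [-0.001, -0.002, -1.0]]
force: [0.6, -0.1, -0.1]
opening: 0.0341
```

Run:
```python
from h import *
st()
```

```text
t 3.67 pos [0.5167 0.0023 0.1431] case mm [ -5.3   3.2 143.1] yaw -6.51 z [-0.001  0.003 -1.   ] F [ 0.6 -0.1 -0.1] op 0.0341
```

Request:
step_arm([
  [-2, 0, 2, 0, 0.4],
  [0, -5, 0, 0, 0.4],
  [0, -7, 0, 0, 0.4],
  [0, -10, 0, 0, 0.4],
  [0, -10, 0, 0, 0.4],
  [0, -10, 0, 0, 0.4],
  [0, -5, 0, 0, 0.4],
  [0, 0, 0, 0, 0.4],
])

```text
time_s: 4.33
tool_pos: [0.5202, 0.0532, 0.1414]
tool_rot: [[0.994, -0.113, -0.001], [-0.113, -0.994, 0.0], [-0.001, -0.0, -1.0]]
force: [0.1, -1.3, 0.1]
opening: 0.0341
```

Run:
```python
from h import *
st();shot("scene","s4",160,110,130,110,5)
```

```text
t 4.33 pos [0.5202 0.0532 0.1414] case mm [ -7.2  54.2 141.4] yaw -6.49 z [-0.001  0.    -1.   ] F [ 0.1 -1.3  0.1] op 0.0341
```

View pics/s4.png

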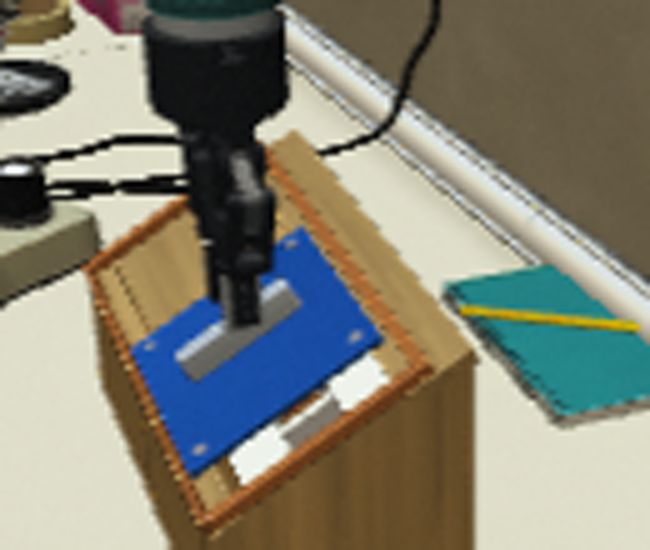

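Request:
step_arm([
  [0, -10, 0, 0, 0.4],
  [0, -12, 0, 0, 0.4],
  [0, -12, 0, 0, 0.4],
  [0, -12, 0, 0, 0.4],
  [0, -12, 0, 0, 0.4],
  [0, -12, 0, 0, 0.4],
  [0, -12, 0, 0, 0.4],
  [0, -8, 0, 0, 0.4],
  [0, -4, 0, 0, 0.4],
  [0, 0, 0, 0, 0.4],
])

```text
time_s: 5.22
tool_pos: [0.5305, 0.1561, 0.1413]
tool_rot: [[0.994, -0.111, -0.003], [-0.111, -0.994, -0.002], [-0.003, 0.003, -1.0]]
force: [-0.9, -2.3, 0.8]
opening: 0.0343
```

Run:
```python
from h import *
st();shot("scene","s5",160,110,130,110,5)
```

```text
t 5.22 pos [0.5305 0.1561 0.1413] case mm [ -7.6 157.6 141.3] yaw -6.37 z [-0.003 -0.002 -1.   ] F [-0.9 -2.3  0.8] op 0.0343
```

View pics/s5.png

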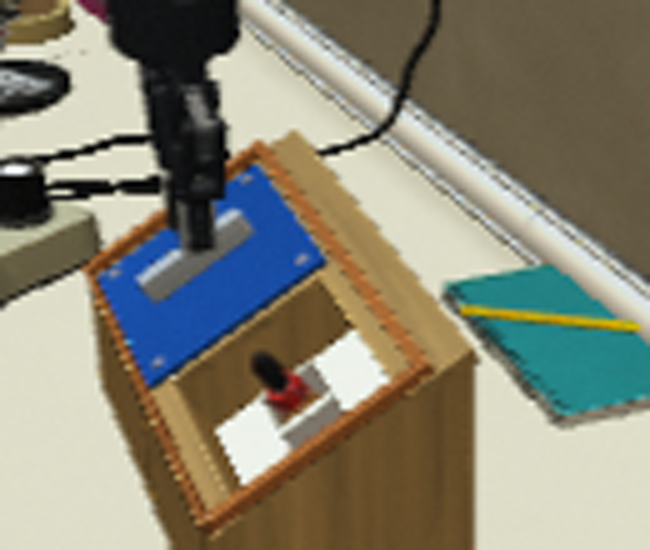

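Bottle appears (bulb at crop (268,365)). Finish the slide to the stop.

Request:
step_arm([
  [0, -4, 0, 0, 0.4],
  [0, -4, 0, 0, 0.4],
  [0, -4, 0, 0, 0.4],
  [0, -3, 0, 0, 0.4],
  [0, 0, 0, 0, 0.4],
])

```text
time_s: 5.68
tool_pos: [0.5319, 0.1685, 0.1413]
tool_rot: [[0.994, -0.113, -0.004], [-0.113, -0.994, -0.007], [-0.004, 0.008, -1.0]]
force: [-0.4, -1.3, 0.4]
opening: 0.0341
```

Run:
```python
from h import *
st();shot("scene","s6",160,110,130,110,5);shot("top","t6",145,190,130,75,6)
```

```text
t 5.68 pos [0.5319 0.1685 0.1413] case mm [ -7.5 170.1 141.3] yaw -6.47 z [-0.004 -0.007 -1.   ] F [-0.4 -1.3  0.4] op 0.0341
```

View pics/s6.png

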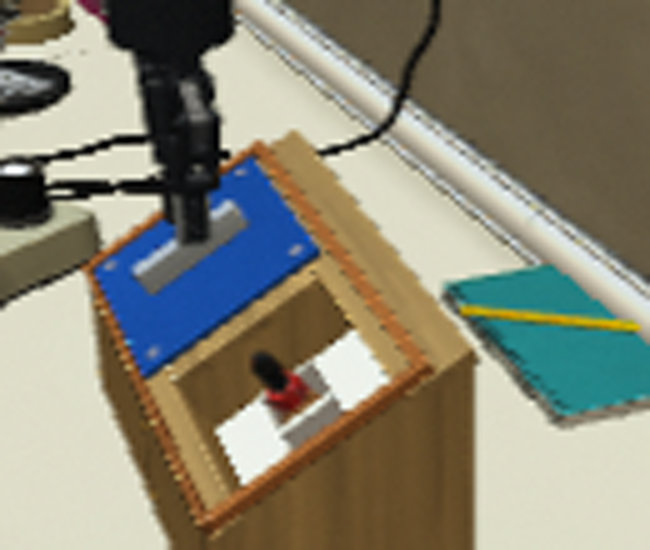

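View pics/t6.png

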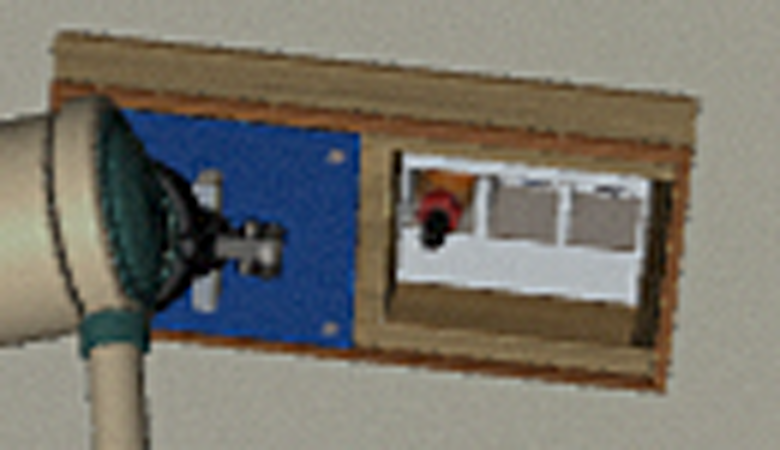

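Request:
step_arm([
  [0, -4, 0, 0, 0.4],
  [0, -3, 0, 0, 0.4],
  [0, 0, 0, 0, 0.4],
])

```text
time_s: 6.03
tool_pos: [0.5319, 0.1682, 0.141]
tool_rot: [[0.994, -0.111, -0.007], [-0.111, -0.994, -0.022], [-0.005, 0.022, -1.0]]
force: [0.9, 0.8, -0.2]
opening: 0.0344
```

Run:
```python
from h import *
o=st();print(o['tool_rot'])
```

```text
t 6.03 pos [0.5319 0.1682 0.141 ] case mm [ -7.5 169.8 141. ] yaw -6.39 z [-0.007 -0.022 -1.   ] F [ 0.9  0.8 -0.2] op 0.0344
[[ 0.99377472 -0.11119091 -0.00695625]
 [-0.11131697 -0.99355028 -0.02159578]
 [-0.00451013  0.02223568 -0.99974258]]
```

Request:
step_arm([
  [0, 4, 0, 0, 0.4],
  [0, 0, 0, 0, 0.4],
  [0, 0, -10, 0, 0.4],
  [0, 0, -20, 0, 0.4],
  [0, 0, -20, 0, 0.4],
  [0, 0, -20, 0, 0.4],
  [0, 10, -10, 0, 0.4],
  [0, 20, 0, 0, 0.4],
  [0, 20, 0, 0, 0.4],
  [0, 20, 0, 0, 0.4],
  [0, 20, 0, 0, 0.4],
  [0, 10, 0, 0, 0.4],
  [0, 0, 0, 0, 0.4],
])

```text
time_s: 7.12
tool_pos: [0.5227, 0.0676, 0.2316]
tool_rot: [[0.994, -0.11, 0.004], [-0.11, -0.994, -0.006], [0.005, 0.006, -1.0]]
force: [0.4, 1.2, 0.2]
opening: 0.034
```

Run:
```python
from h import *
o=st();print(o['q'])
shot("scene","s7",160,60,130,160,3.7);shot("top","t7",145,190,130,75,6)
```

```text
t 7.12 pos [0.5227 0.0676 0.2316] case mm [ -6.2  68.8 231.6] yaw -6.32 z [ 0.004 -0.006 -1.   ] F [0.4 1.2 0.2] op 0.034
[ 5.27028612e-02  1.15471621e+01  9.20387852e+01 -3.65637772e-01
  7.61705155e+01  9.64566607e+01]
```

View pics/s7.png

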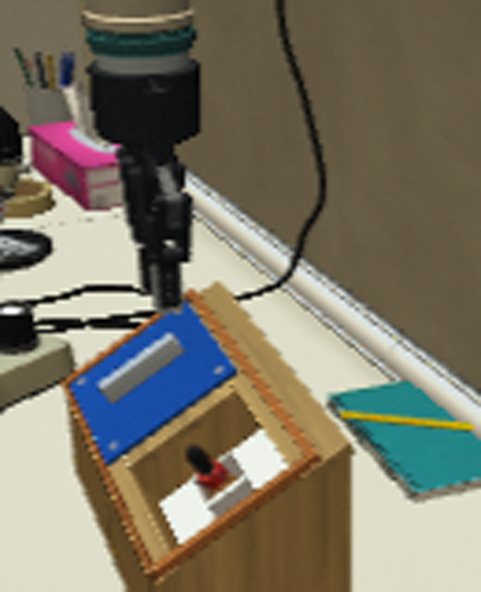

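View pics/t7.png

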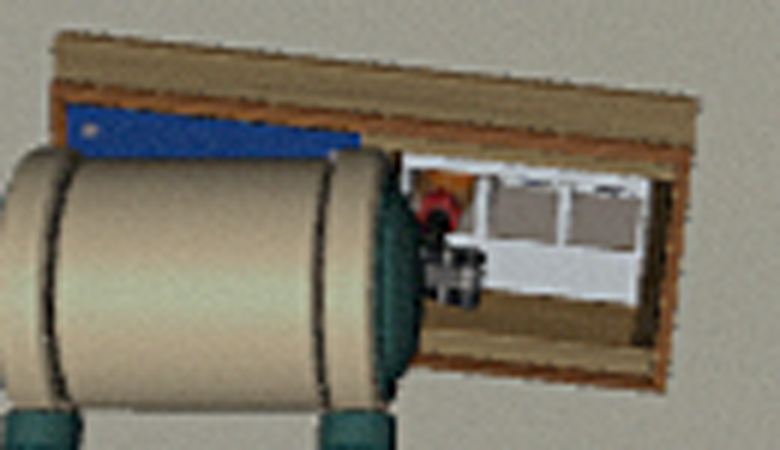

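Request:
step_arm([
  [0, 12, 0, 0, 0.4],
  [0, 0, 0, -0.121, 0.4],
  [0, 0, 0, -0.121, 0.4],
  [0, 0, 0, -0.121, 0.4],
  [0, 0, 0, -0.121, 0.4],
  [0, 0, 0, -0.121, 0.4],
  [0, 0, 0, -0.121, 0.4],
  [0, 0, 0, -0.121, 0.4],
  [0, 0, 0, -0.121, 0.4],
  [0, 0, 0, -0.121, 0.4],
  [0, 0, 0, -0.121, 0.4],
  [0, 0, 0, -0.121, 0.4],
  [0, 0, 0, -0.121, 0.4],
  [0, 0, 0, -0.1, 0.4],
  [0, 0, 0, 0, 0.4],
])

```text
time_s: 8.47
tool_pos: [0.5217, 0.062, 0.2288]
tool_rot: [[0.066, 0.998, -0.0], [0.998, -0.066, -0.002], [-0.002, -0.0, -1.0]]
force: [-0.4, 0.1, -0.3]
opening: 0.0342
```

Run:
```python
from h import *
o=st();print(o['q'])
shot("scene","s8",175,95,80,80,8)
p=o['tool_pos']
print("scale px/mm along x:",(proj("scene",p+[.01,0,0])-proj("scene",p))*8, (proj("scene",p)-[175,95])*8)
```

```text
t 8.47 pos [0.5217 0.062  0.2288] case mm [ -6.5  63.1 228.8] yaw 86.23 z [-0.    -0.002 -1.   ] F [-0.4  0.1 -0.3] op 0.0342
[-0.73566722 11.62851605 92.33827499 -0.11446219 76.05501847  3.06340335]
scale px/mm along x: [[27.43093564 -5.03482191]] [[234.69939581 384.45372524]]
```

View pics/s8.png

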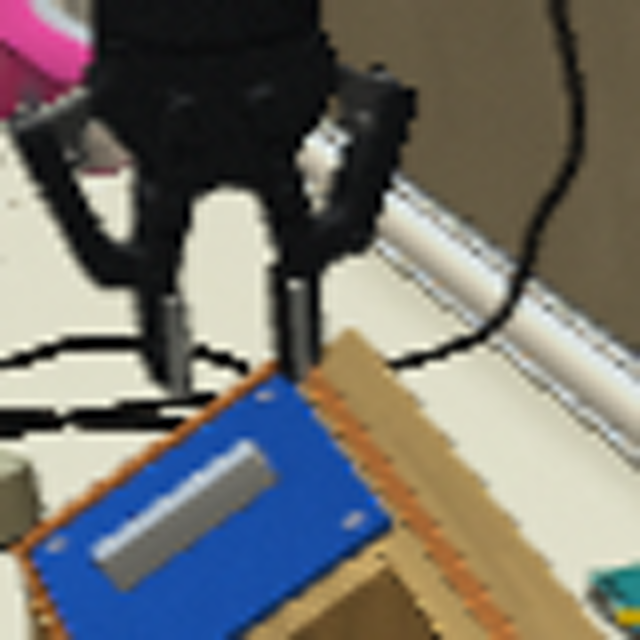

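Run:
```python
from h import *
o=observe();p=o['tool_pos'];R=o['tool_rot']
f=cv2.imread("pics/s8_raw.png")
cv2.imwrite("pics/s8b.png",cv2.resize(f[128:148,188:220],None,fx=25,fy=25,interpolation=cv2.INTER_CUBIC))
b=proj("scene",p)
for k,n in((0,'tool x 22mm'),(1,'tool y 14.5')):
    print(n,(proj("scene",p+R[:,k]*(.022 if k==0 else .0145))-b)*25)
print("tcp",(b-[188,128]+.5)*25, "faces",[((proj("scene",p+R[:,1]*s*.0171+R[:,0]*t*.011)-[188,128]+.5)*25).round().tolist() for s in(-1,1) for t in(-1,1)])
```

```text
tool x 22mm [[-54.90790175 -71.20910436]]
tool y 14.5 [[127.00519061 -19.49561935]]
tcp [[420.91549397 388.91969649]] faces [[[296.0, 449.0]], [[243.0, 376.0]], [[600.0, 402.0]], [[542.0, 330.0]]]
```

View pics/s8b.png

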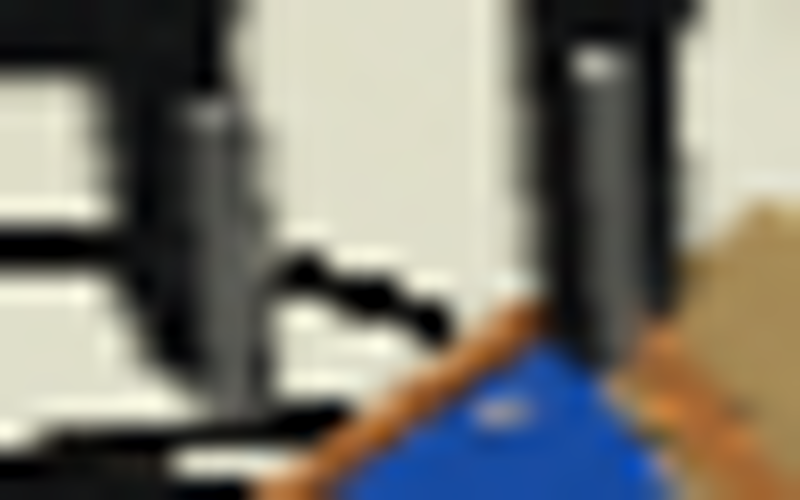

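Run:
```python
from h import *
f=cv2.imread("pics/s6_raw.png");t=cv2.imread("pics/t6_raw.png")
def cr(f,x,y,w,h,s,n): cv2.imwrite(n,cv2.resize(f[y:y+h,x:x+w],None,fx=s,fy=s,interpolation=cv2.INTER_CUBIC))
cr(f,185,160,66,54,12,"pics/s6b.png");cr(t,203,208,56,46,14,"pics/t6b.png")
def loc(n,P): 
    return ((proj(n,P)-([185,160] if n=="scene" else [203,208])+.5)*(12 if n=="scene" else 14)-.5).round().tolist()
for nm,a in(("trough corners",[(.052,.066,0),(.052,-.066,0),(-.052,-.066,0),(-.052,.066,0)]),("bulb top",[(0,.044,-.006)]),("collar top",[(0,.044,-.033)]),("floor corners",[(.052,.066,-.044),(.052,-.066,-.044)]),("cover edge",[(.064,.082,.006),(-.064,.082,.006)])):
    P=[deck(CP,*b) for b in a];print(nm,loc("scene",P),loc("top",P))
```

```text
trough corners [[465.0, 66.0], [638.0, 318.0], [252.0, 597.0], [117.0, 317.0]] [[117.0, 111.0], [719.0, 176.0], [674.0, 576.0], [95.0, 512.0]]
bulb top [[328.0, 249.0]] [[208.0, 312.0]]
collar top [[388.0, 323.0]] [[224.0, 252.0]]
floor corners [[556.0, 190.0], [735.0, 448.0]] [[146.0, 18.0], [728.0, 82.0]]
cover edge [[473.0, -7.0], [48.0, 299.0]] [[42.0, 67.0], [19.0, 563.0]]
```

View pics/s6b.png

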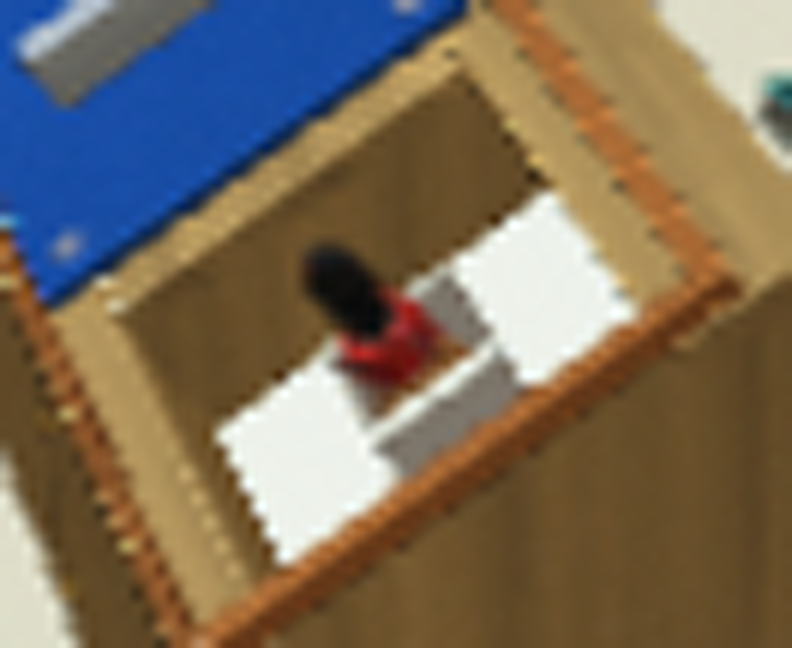

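View pics/t6b.png

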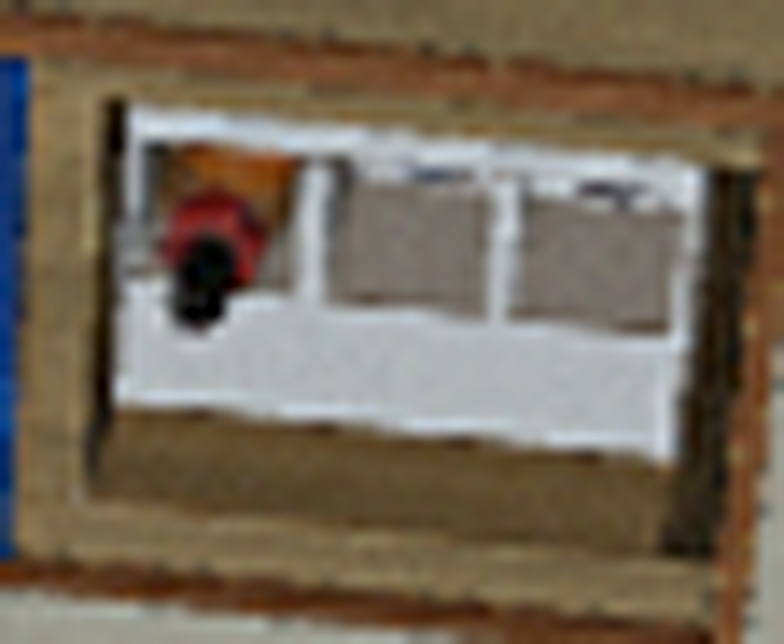

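Request:
step_arm([
  [0, 0, 0, 0.123, 0.26],
  [0, 0, 0, 0.123, 0.26],
  [0, 0, 0, 0.123, 0.26],
  [0, 0, 0, 0.123, 0.26],
  [0, 0, 0, 0.123, 0.26],
  [0, 0, 0, 0.123, 0.26],
  [0, 0, 0, 0.123, 0.26],
  [0, 0, 0, 0.123, 0.26],
  [0, 0, 0, 0.123, 0.26],
  [0, 0, 0, 0.123, 0.26],
  [0, 0, 0, 0.123, 0.26],
  [0, 0, 0, 0.123, 0.26],
  [0, 0, 0, 0.11, 0.26],
  [0, 0, 0, 0, 0.26],
  [5, 7, 10, 0, 0.26],
  [4, 6, 20, 0, 0.26],
  [0, 0, 20, 0, 0.26],
  [0, 0, 10, 0, 0.26],
  [0, 0, 0, 0, 0.26],
  [0, 0, 0, 0, 0.26],
])

```text
time_s: 10.18
tool_pos: [0.5309, 0.0478, 0.1629]
tool_rot: [[0.993, -0.118, -0.001], [-0.118, -0.993, -0.003], [-0.001, 0.003, -1.0]]
force: [-0.3, -0.0, 0.5]
opening: 0.0222
```

Run:
```python
from h import *
o=st()
```

```text
t 10.18 pos [0.5309 0.0478 0.1629] case mm [  4.1  49.9 162.9] yaw -6.76 z [-0.001 -0.003 -1.   ] F [-0.3 -0.   0.5] op 0.0222
```

Request:
step_arm([
  [1.5, 4, 0, -0.014, 0.26],
  [0, 0, 0, 0, 0.26],
  [0, 0, 12, 0, 0.26],
  [0, 0, 10, 0, 0.26],
  [0, 0, 0, 0, 0.26],
  [0, 0, 0, 0, 0.26],
])

```text
time_s: 10.68
tool_pos: [0.535, 0.0421, 0.143]
tool_rot: [[0.995, -0.1, 0.006], [-0.1, -0.995, -0.003], [0.006, 0.003, -1.0]]
force: [0.2, -0.3, -0.3]
opening: 0.0221
```

Run:
```python
from h import *
o=st();shot("scene","s9",185,145,66,69,11);shot("top","t9",203,208,56,46,12)
```

```text
t 10.68 pos [0.535  0.0421 0.143 ] case mm [  8.8  44.7 143. ] yaw -5.74 z [ 0.006 -0.003 -1.   ] F [ 0.2 -0.3 -0.3] op 0.0221
```

View pics/s9.png

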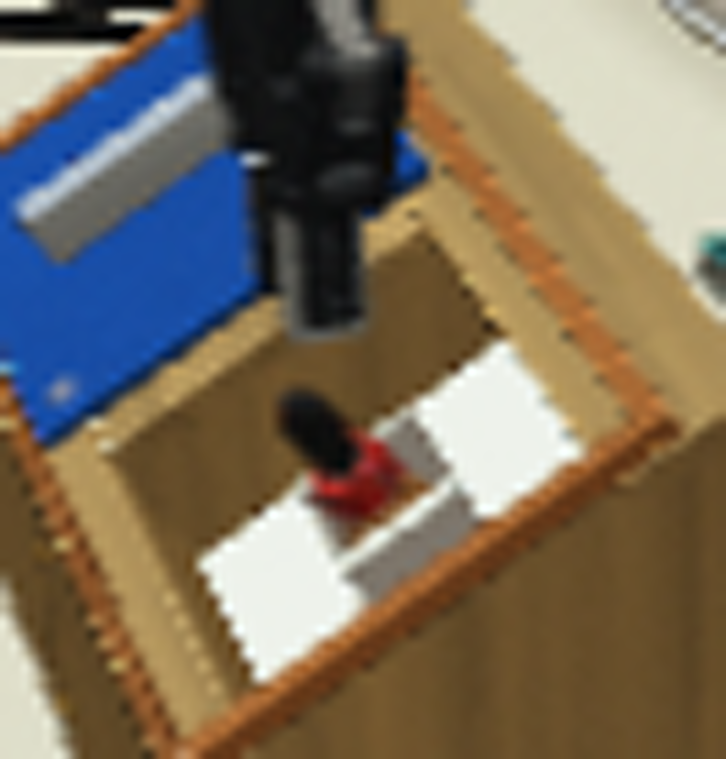

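View pics/t9.png

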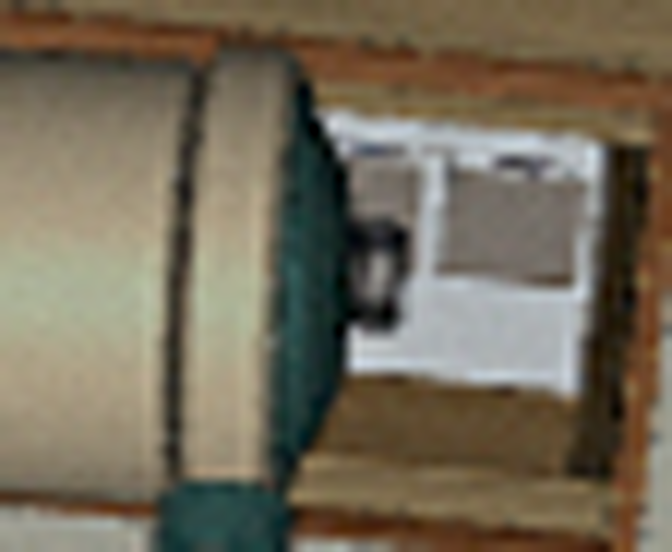

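Run:
```python
from h import *
o=observe();p=o['tool_pos'];R=o['tool_rot']
L=lambda P:((proj("scene",P)-[185,145]+.5)*11-.5).round().tolist()
for th in(.006,.008,.0125):
  for zz in(0,-.003):
    print(th,zz,[L(p+R@np.array([s*.011,.011+th,zz])) for s in(-1,1)])
for y in(.042,.044,.046): print(y,L(deck(CP,0,y,-.006)))
print("per 10mm x,y,z",[ (np.array(L(p+.01*e))-np.array(L(p))).tolist() for e in np.eye(3)])
```

```text
0.006 0 [[[292.0, 345.0]], [[376.0, 330.0]]]
0.006 -0.003 [[[292.0, 335.0]], [[375.0, 320.0]]]
0.008 0 [[[294.0, 348.0]], [[378.0, 334.0]]]
0.008 -0.003 [[[294.0, 338.0]], [[377.0, 323.0]]]
0.0125 0 [[[299.0, 356.0]], [[383.0, 341.0]]]
0.0125 -0.003 [[[298.0, 346.0]], [[382.0, 331.0]]]
0.042 [[303.0, 396.0]]
0.044 [[301.0, 393.0]]
0.046 [[299.0, 390.0]]
per 10mm x,y,z [[[36.0, -8.0]], [[-14.0, -16.0]], [[-2.0, -35.0]]]
```

Request:
step_arm([
  [0, 0, 8, 0, 0.26],
  [0, 0, 8, 0, 0.26],
  [0, 0, 6, 0, 0.26],
  [0, 0, 0, 0, 0.26],
  [0, 0, 0, 0, 0.26],
])

```text
time_s: 11.2
tool_pos: [0.5365, 0.0407, 0.1205]
tool_rot: [[0.995, -0.099, 0.01], [-0.099, -0.995, -0.007], [0.01, 0.006, -1.0]]
force: [0.5, -0.1, 0.5]
opening: 0.022
```

Run:
```python
from h import *
o=st();shot("scene","s10",185,145,66,69,11)
```

```text
t 11.2 pos [0.5365 0.0407 0.1205] case mm [ 10.3  43.4 120.5] yaw -5.66 z [ 0.01  -0.007 -1.   ] F [ 0.5 -0.1  0.5] op 0.022
```

View pics/s10.png

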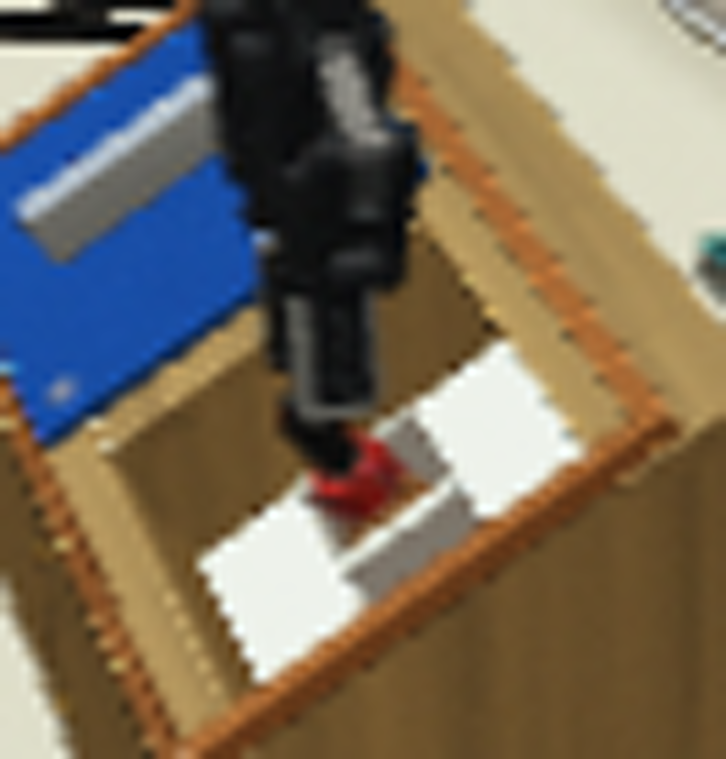

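Request:
step_arm([
  [-2, -1, 3, 0, 0.26],
  [0, 0, 3, 0, 0.26],
  [0, 0, 0, 0, 0.26],
  [0, 0, 0, 0, 0.26],
])

```text
time_s: 11.58
tool_pos: [0.5353, 0.0407, 0.1148]
tool_rot: [[0.995, -0.099, 0.012], [-0.098, -0.995, -0.009], [0.012, 0.008, -1.0]]
force: [0.3, -2.9, 1.8]
opening: 0.0223
```

Run:
```python
from h import *
o=st();shot("scene","s11",185,145,66,69,11)
```

```text
t 11.58 pos [0.5353 0.0407 0.1148] case mm [  9.2  43.3 114.8] yaw -5.65 z [ 0.012 -0.009 -1.   ] F [ 0.3 -2.9  1.8] op 0.0223
```

View pics/s11.png

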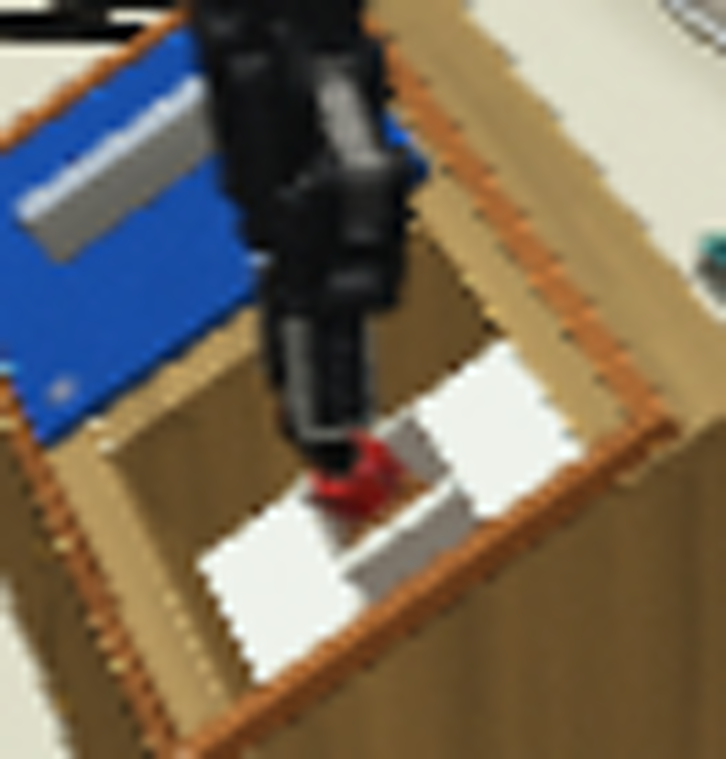

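Request:
step_arm([
  [0, 0, 0, 0, 0.2],
  [0, 0, 0, 0, 0.18],
  [0, 0, 0, 0, 0.1],
  [0, 0, 0, 0, 0],
  [0, 0, 0, 0, 0],
  [0, 0, 0, 0, 0],
], grip_force=20)

```text
time_s: 12.13
tool_pos: [0.5352, 0.0437, 0.1178]
tool_rot: [[0.995, -0.099, 0.013], [-0.099, -0.995, -0.004], [0.013, 0.002, -1.0]]
force: [-0.8, -0.4, -0.7]
opening: 0.0
```

Run:
```python
from h import *
o=st()
```

```text
t 12.13 pos [0.5352 0.0437 0.1178] case mm [  8.8  46.3 117.8] yaw -5.69 z [ 0.013 -0.004 -1.   ] F [-0.8 -0.4 -0.7] op 0.0
```

Run:
```python
from h import *
shot("scene","s12",185,145,66,69,11)
```

```text
(no output)
```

View pics/s12.png

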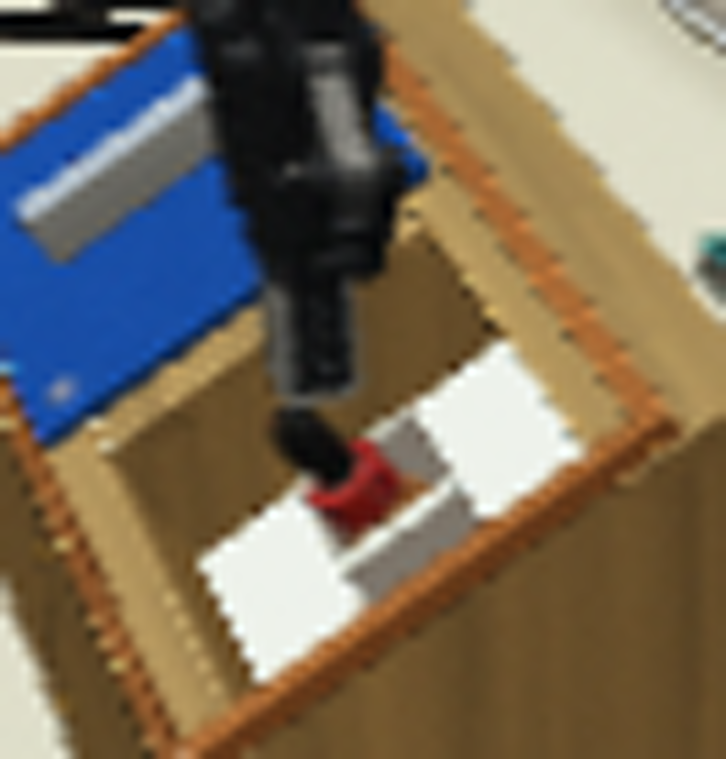

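Request:
step_arm([
  [0, 0, -10, 0, 0],
  [0, 0, -8, 0, 0],
  [0, 0, 0, 0, 0.235],
  [0, 3, 0, 0, 0.235],
  [0, 0, 0, 0, 0.235],
  [0, 0, 0, 0, 0.235],
])

```text
time_s: 12.68
tool_pos: [0.5345, 0.041, 0.1373]
tool_rot: [[0.995, -0.099, 0.012], [-0.099, -0.995, -0.003], [0.013, 0.002, -1.0]]
force: [0.4, 0.3, 0.3]
opening: 0.0204
```

Run:
```python
from h import *
o=st();shot("scene","s13",185,145,66,69,11)
```

```text
t 12.68 pos [0.5345 0.041  0.1373] case mm [  8.4  43.6 137.3] yaw -5.68 z [ 0.012 -0.003 -1.   ] F [0.4 0.3 0.3] op 0.0204
```

View pics/s13.png

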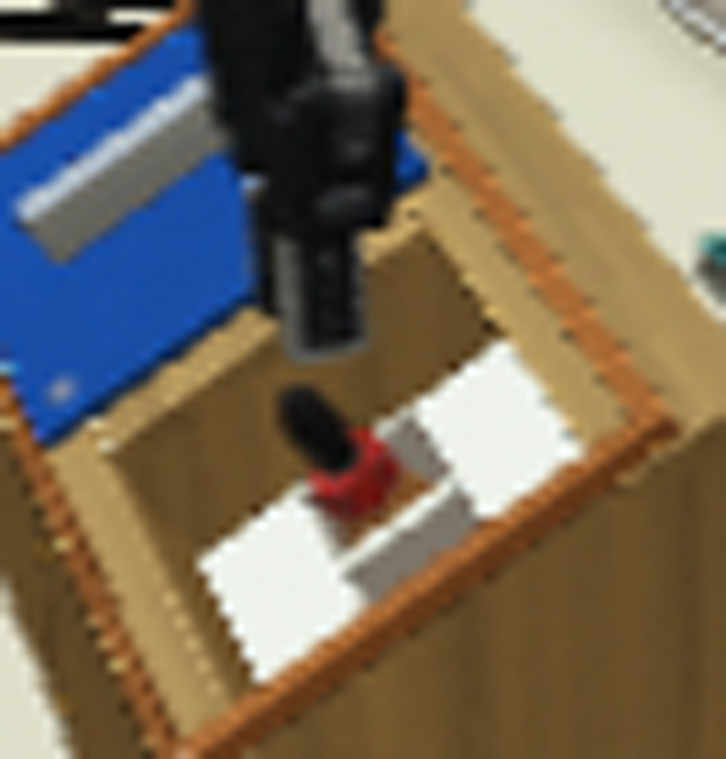

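Request:
step_arm([
  [0, 0.5, 8, 0, 0.235],
  [0, 0, 9, 0, 0.235],
  [0, 0, 6, 0, 0.235],
  [0, 0, 0, 0, 0.235],
  [0, 0, 0, 0, 0.235],
])

```text
time_s: 13.15
tool_pos: [0.5337, 0.0404, 0.1104]
tool_rot: [[0.995, -0.099, 0.009], [-0.099, -0.995, -0.002], [0.01, 0.001, -1.0]]
force: [0.2, 0.1, -0.9]
opening: 0.0201
```

Run:
```python
from h import *
o=st()
```

```text
t 13.15 pos [0.5337 0.0404 0.1104] case mm [  7.6  42.9 110.4] yaw -5.71 z [ 0.009 -0.002 -1.   ] F [ 0.2  0.1 -0.9] op 0.0201
```

Request:
step_arm([
  [0, 0, 4, 0, 0.235],
  [0, 0, 2, 0, 0.235],
  [0, 0, 0, 0, 0.235],
  [0, 0, 0, 0, 0.235],
])

```text
time_s: 13.48
tool_pos: [0.5335, 0.0406, 0.103]
tool_rot: [[0.995, -0.099, 0.008], [-0.099, -0.995, -0.002], [0.008, 0.001, -1.0]]
force: [0.1, -1.4, -0.6]
opening: 0.0202
```

Run:
```python
from h import *
o=st();shot("scene","s14",185,145,66,69,11);shot("top","t14",203,208,56,46,12)
```

```text
t 13.48 pos [0.5335 0.0406 0.103 ] case mm [  7.4  43.  103. ] yaw -5.7 z [ 0.008 -0.002 -1.   ] F [ 0.1 -1.4 -0.6] op 0.0202
```

View pics/s14.png

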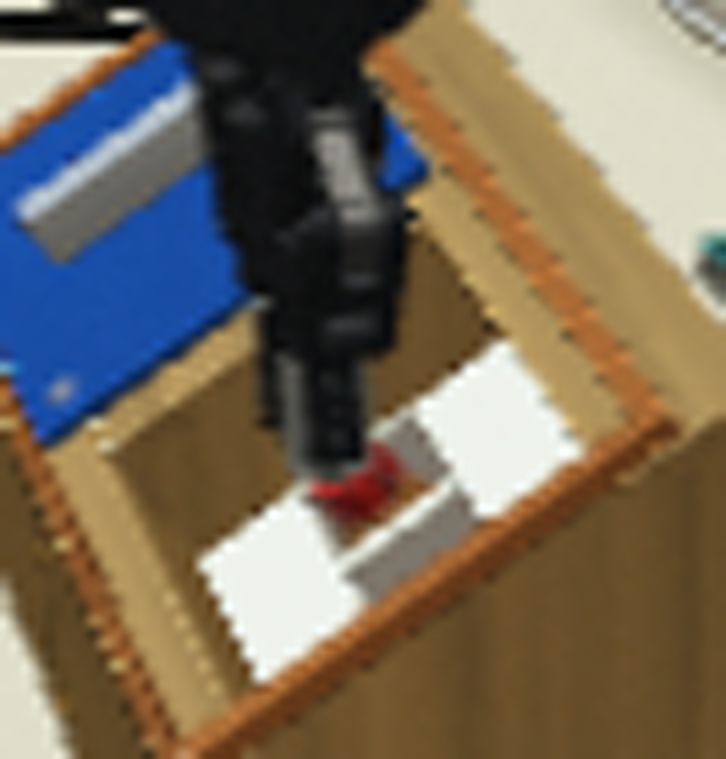

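Deep enough (pads cover the bulb). Close gently.

Request:
step_arm([
  [0, 0, 0, 0, 0.18],
  [0, 0, 0, 0, 0.15],
  [0, 0, 0, 0, 0.1],
  [0, 0, 0, 0, 0],
  [0, 0, 0, 0, 0],
  [0, 0, 0, 0, 0],
], grip_force=20)

```text
time_s: 14.08
tool_pos: [0.534, 0.0404, 0.1039]
tool_rot: [[0.995, -0.099, 0.01], [-0.099, -0.995, -0.002], [0.01, 0.002, -1.0]]
force: [1.1, 0.1, -0.8]
opening: 0.0129
```

Run:
```python
from h import *
o=st()
```

```text
t 14.08 pos [0.534  0.0404 0.1039] case mm [  7.9  43.  103.9] yaw -5.69 z [ 0.01  -0.002 -1.   ] F [ 1.1  0.1 -0.8] op 0.0129
```

Request:
step_arm([
  [0, 0, 0, 0, 0],
  [-2, 0, -3.5, 0, 0],
  [-4, 0, -7, 0, 0],
  [-4, 0, -7, 0, 0],
  [0, 0, 0, 0, 0],
], grip_force=30)

```text
time_s: 14.5
tool_pos: [0.5231, 0.0415, 0.1227]
tool_rot: [[0.995, -0.099, 0.009], [-0.099, -0.995, -0.003], [0.01, 0.002, -1.0]]
force: [0.0, -0.3, 0.5]
opening: 0.0124
```

Run:
```python
from h import *
o=st();shot("scene","s15",175,110,86,104,7)
```

```text
t 14.5 pos [0.5231 0.0415 0.1227] case mm [ -3.   42.8 122.7] yaw -5.69 z [ 0.009 -0.003 -1.   ] F [ 0.  -0.3  0.5] op 0.0124
```

View pics/s15.png

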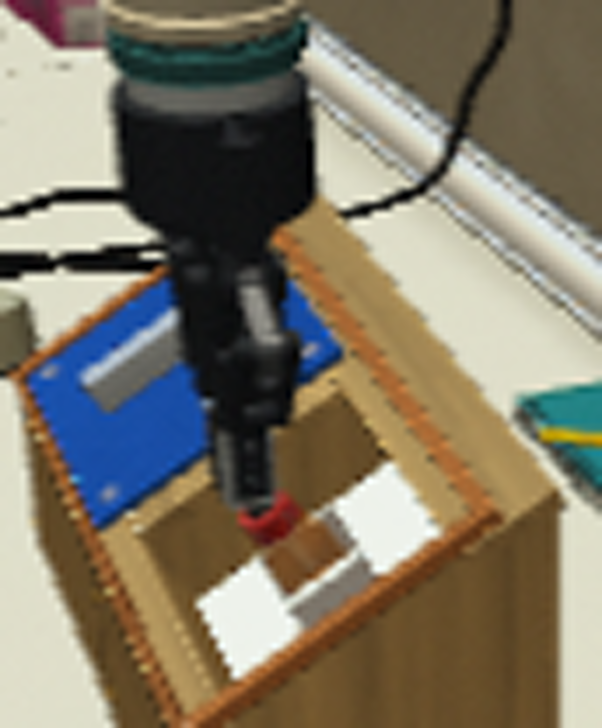

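Request:
step_arm([
  [-3, 0, -5, 0, 0],
  [-5, 0, -8.6, 0, 0],
  [-5, 0, -8.6, 0, 0],
  [-5, 0, -8.6, 0, 0],
  [-5, 0, -8.6, 0, 0],
  [-5, 0, -8.6, 0, 0],
  [-3, 0, -5, 0, 0],
  [0, 0, 0, 0, 0],
  [0, 0, 0, 0, 0],
])

```text
time_s: 15.3
tool_pos: [0.4875, 0.0452, 0.1825]
tool_rot: [[0.995, -0.099, 0.012], [-0.099, -0.995, -0.003], [0.012, 0.002, -1.0]]
force: [0.6, -0.9, -0.1]
opening: 0.0121
```

Run:
```python
from h import *
o=st();shot("scene","s16",165,90,96,124,5.8)
```

```text
t 15.3 pos [0.4875 0.0452 0.1825] case mm [-38.8  42.8 182.5] yaw -5.68 z [ 0.012 -0.003 -1.   ] F [ 0.6 -0.9 -0.1] op 0.0121
```

View pics/s16.png

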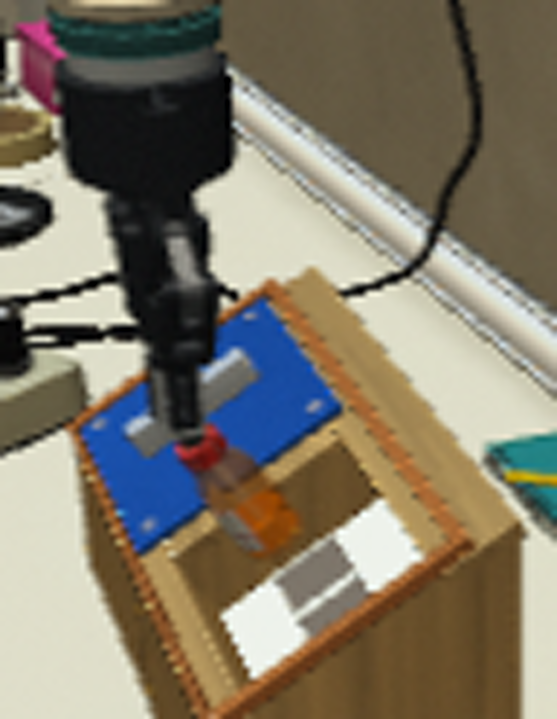

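Request:
step_arm([
  [4, 0, -4, 0, 0],
  [8, 0, -6, 0, 0],
  [8, 0, -5, 0, 0],
  [6, 0, -4, 0, 0],
  [0, 0, 0, 0, 0],
  [0, 0, 0, 0, 0],
])

```text
time_s: 15.85
tool_pos: [0.5174, 0.0421, 0.2022]
tool_rot: [[0.995, -0.099, 0.01], [-0.099, -0.995, -0.003], [0.01, 0.002, -1.0]]
force: [-0.5, -0.1, -0.1]
opening: 0.012
```

Run:
```python
from h import *
o=st();shot("scene","s17",165,90,96,124,5.8)
```

```text
t 15.85 pos [0.5174 0.0421 0.2022] case mm [ -8.7  42.9 202.2] yaw -5.7 z [ 0.01  -0.003 -1.   ] F [-0.5 -0.1 -0.1] op 0.012
```

View pics/s17.png

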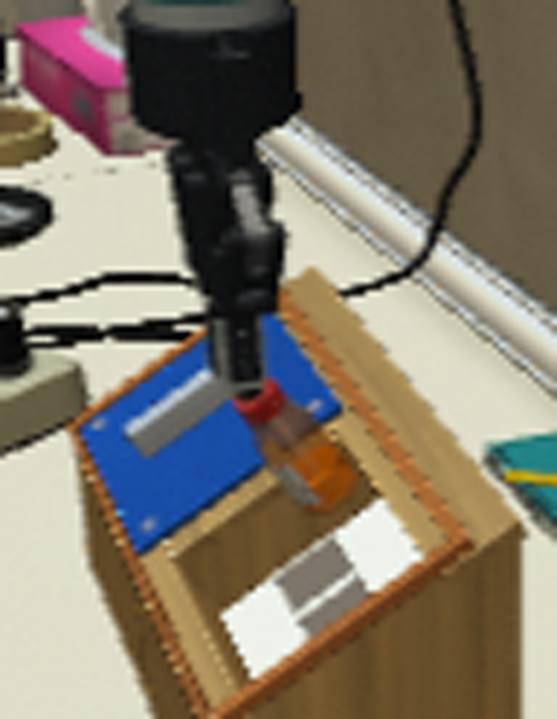

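Request:
step_arm([
  [3, 0, 0, 0, 0],
  [5, 0, -1, 0, 0],
  [5, 0, -1, 0, 0],
  [4, 0, 0, 0, 0],
  [0, 0, 0, 0, 0],
])

```text
time_s: 16.32
tool_pos: [0.5326, 0.0406, 0.2028]
tool_rot: [[0.995, -0.099, 0.002], [-0.099, -0.995, -0.002], [0.003, 0.002, -1.0]]
force: [-0.9, -0.1, -1.9]
opening: 0.0122
```

Run:
```python
from h import *
o=st();shot("scene","s18",165,90,96,124,5.8)
```

```text
t 16.32 pos [0.5326 0.0406 0.2028] case mm [  6.5  43.  202.8] yaw -5.7 z [ 0.002 -0.002 -1.   ] F [-0.9 -0.1 -1.9] op 0.0122
```

View pics/s18.png

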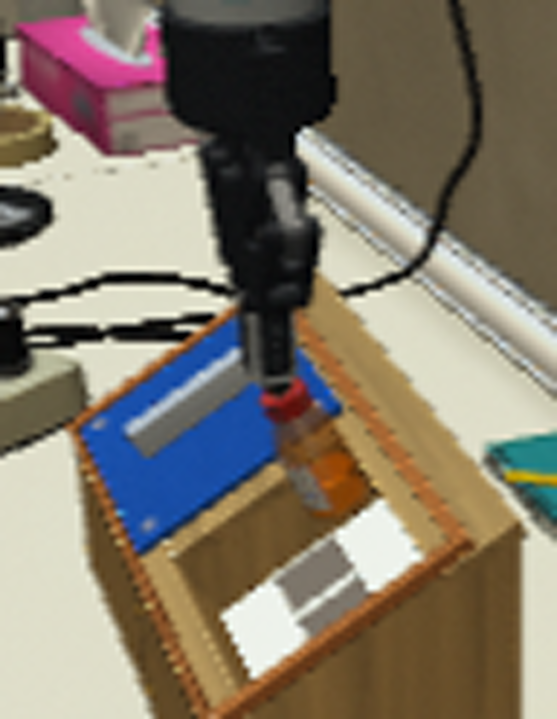

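Request:
step_arm([
  [4, 0, 0, 0, 0],
  [5, 0, 0, 0, 0],
  [5, 0, 0, 0, 0],
  [3, 0, 0, 0, 0],
  [0, 0, 0, 0, 0],
])

```text
time_s: 16.78
tool_pos: [0.5488, 0.0391, 0.2022]
tool_rot: [[0.995, -0.099, -0.002], [-0.099, -0.995, -0.002], [-0.002, 0.002, -1.0]]
force: [-1.2, -0.6, -0.7]
opening: 0.0124
```

Run:
```python
from h import *
o=st();shot("scene","s19",195,135,60,60,11)
p=o['tool_pos']
L=lambda P:((proj("scene",P)-[195,135]+.5)*11-.5).round().tolist()
print(L(p),L(p-[0,0,.09]), "tilt5",L(p+.09*np.array([np.sin(.0873),0,-np.cos(.0873)])))
```

```text
t 16.78 pos [0.5488 0.0391 0.2022] case mm [ 22.8  43.1 202.2] yaw -5.69 z [-0.002 -0.002 -1.   ] F [-1.2 -0.6 -0.7] op 0.0124
[[249.0, 205.0]] [[266.0, 517.0]] tilt5 [[294.0, 509.0]]
```

View pics/s19.png

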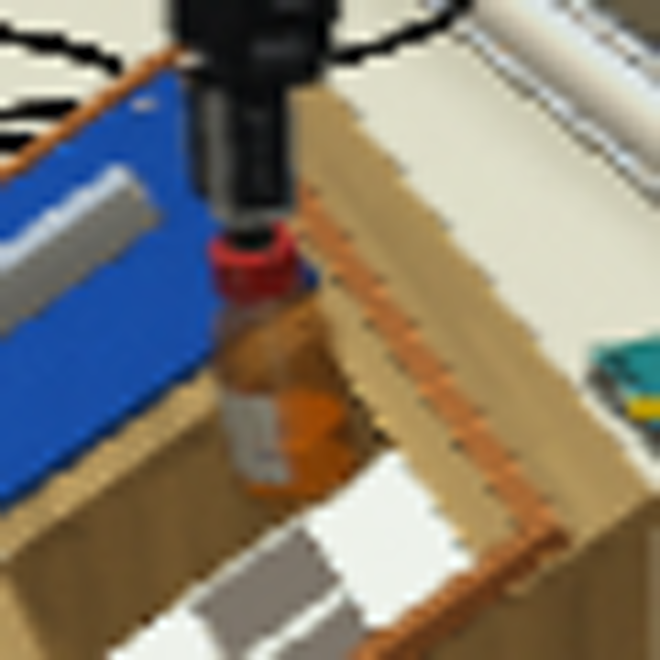

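Request:
step_arm([
  [4, 0, 0, 0, 0],
  [4, 0, 0, 0, 0],
  [0, 0, 0, 0, 0],
  [0, 0, 0, 0, 0],
])

```text
time_s: 17.17
tool_pos: [0.557, 0.0382, 0.2021]
tool_rot: [[0.995, -0.099, -0.003], [-0.099, -0.995, -0.002], [-0.003, 0.002, -1.0]]
force: [-0.9, 0.6, 0.7]
opening: 0.0125
```

Run:
```python
from h import *
o=st();shot("scene","s20",195,135,60,60,11)
```

```text
t 17.17 pos [0.557  0.0382 0.2021] case mm [ 31.   43.2 202.1] yaw -5.69 z [-0.003 -0.002 -1.   ] F [-0.9  0.6  0.7] op 0.0125
```

View pics/s20.png

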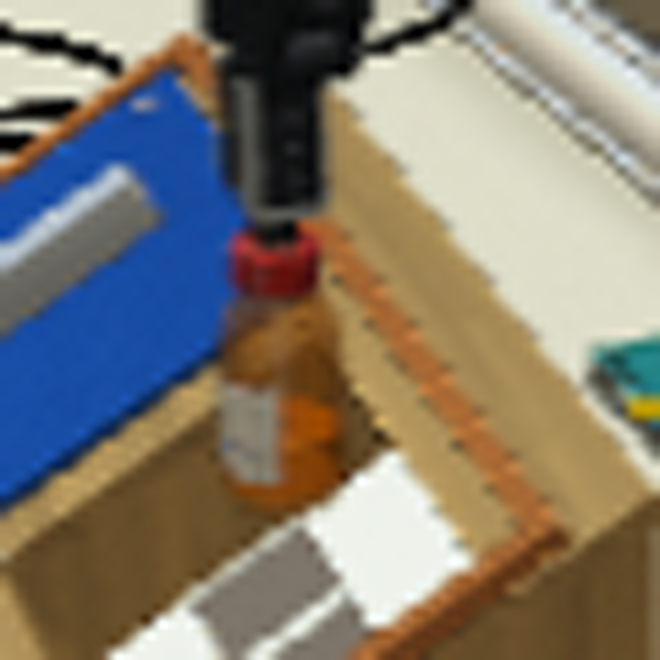

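Request:
step_arm([
  [-3, 0, -4, 0, 0],
  [-1, 0, -10, 0, 0],
  [0, 0, -15, 0, 0],
  [0, 0, -15, 0, 0],
  [0, 0, -15, 0, 0],
  [0, 0, -8, 0, 0],
  [0, 0, 0, 0, 0],
])

```text
time_s: 17.8
tool_pos: [0.5568, 0.0383, 0.277]
tool_rot: [[0.995, -0.099, 0.011], [-0.099, -0.995, -0.003], [0.011, 0.002, -1.0]]
force: [0.4, 0.3, -1.0]
opening: 0.0121
```

Run:
```python
from h import *
o=st();shot("scene","s21",165,90,110,110,5)
```

```text
t 17.8 pos [0.5568 0.0383 0.277 ] case mm [ 30.8  43.2 277. ] yaw -5.69 z [ 0.011 -0.003 -1.   ] F [ 0.4  0.3 -1. ] op 0.0121
```

View pics/s21.png

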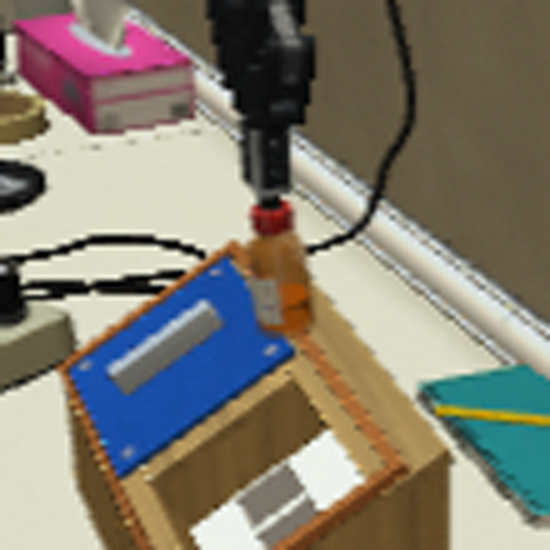

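Request:
step_arm([
  [-1, 8, 0, 0, 0],
  [-2, 16, 0, 0, 0],
  [-2, 22, 0, 0, 0],
  [-2, 25, 0, 0, 0],
  [-2, 25, 0, 0, 0],
  [-2, 25, 0, 0, 0],
  [-2, 25, 0, 0, 0],
  [-2, 25, 0, 0, 0],
  [-2, 25, 0, 0, 0],
  [-2, 25, 0, 0, 0],
  [-2, 25, 0, 0, 0],
  [-2, 22, 0, 0, 0],
  [-2, 18, 0, 0, 0],
  [-2, 12, 0, 0, 0],
  [-2, 6, 0, 0, 0],
  [0, 0, 0, 0, 0],
  [0, 0, 0, 0, 0],
])

```text
time_s: 19.27
tool_pos: [0.485, -0.2794, 0.2613]
tool_rot: [[0.995, -0.098, -0.012], [-0.098, -0.995, 0.003], [-0.012, -0.002, -1.0]]
force: [0.3, 0.1, -0.8]
opening: 0.012
```

Run:
```python
from h import *
o=st();print(o['tool_rot'])
shot("scene","s22",190,100,150,200,3)
```

```text
t 19.27 pos [ 0.485  -0.2794  0.2613] case mm [  -7.6 -280.3  261.3] yaw -5.63 z [-0.012  0.003 -1.   ] F [ 0.3  0.1 -0.8] op 0.012
[[ 0.99510809 -0.09810446 -0.0116367 ]
 [-0.09807189 -0.99517373  0.00333863]
 [-0.01190808 -0.00218106 -0.99992672]]
```

View pics/s22.png

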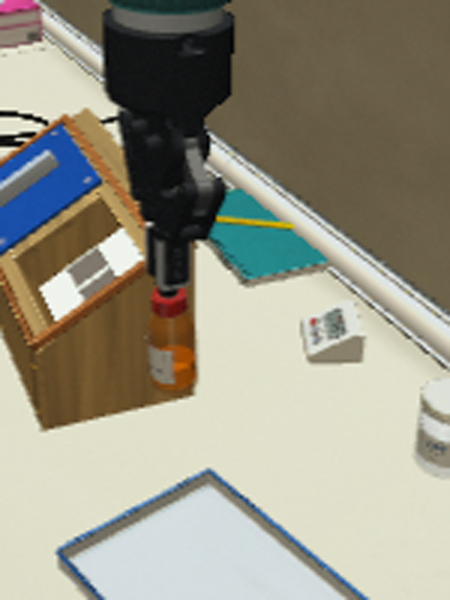

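Request:
step_arm([
  [1, 0, 8, 0, 0],
  [2, 1, 15, 0, 0],
  [2, 1, 20, 0, 0],
  [1, 1, 20, 0, 0],
  [0, 0, 20, 0, 0],
  [0, 0, 20, 0, 0],
  [0, 0, 18, 0, 0],
  [0, 0, 12, 0, 0],
  [0, 0, 6, 0, 0],
  [0, 0, 0, 0, 0],
  [0, 0, 0, 0, 0],
])

```text
time_s: 20.23
tool_pos: [0.4937, -0.2698, 0.1149]
tool_rot: [[0.997, -0.082, -0.007], [-0.082, -0.997, 0.006], [-0.008, -0.005, -1.0]]
force: [0.1, -0.0, 0.2]
opening: 0.0121
```

Run:
```python
from h import *
o=st()
shot("scene","s23",190,190,110,110,5.4)
```

```text
t 20.23 pos [ 0.4937 -0.2698  0.1149] case mm [   0.  -269.8  114.9] yaw -4.72 z [-0.007  0.006 -1.   ] F [ 0.1 -0.   0.2] op 0.0121
```

View pics/s23.png

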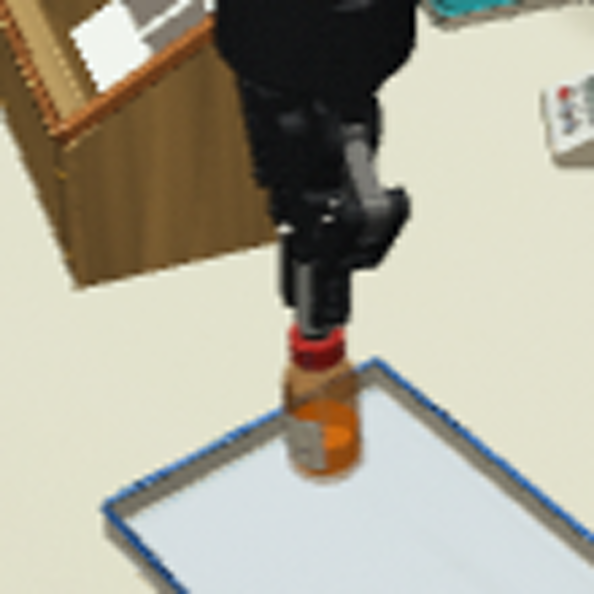

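Request:
step_arm([
  [0, 6, 4, 0, 0],
  [0, 2, 6, 0, 0],
  [0, 0, 6, 0, 0],
  [0, 0, 3, 0, 0],
  [0, 0, 0, 0, 0],
  [0, 0, 0, 0, 0],
])

```text
time_s: 20.78
tool_pos: [0.4951, -0.2803, 0.0975]
tool_rot: [[0.997, -0.082, -0.001], [-0.082, -0.997, 0.001], [-0.001, -0.001, -1.0]]
force: [-0.4, -0.1, -0.8]
opening: 0.0122
```

Run:
```python
from h import *
o=st()
shot("scene","s24",210,220,65,65,9)
p=o['tool_pos']
L=lambda P:((proj("scene",P)-[210,220]+.5)*9-.5).round().tolist()
print(L(p),L([p[0],p[1],.002]))
```

```text
t 20.78 pos [ 0.4951 -0.2803  0.0975] case mm [   2.6 -280.1   97.5] yaw -4.73 z [-0.001  0.001 -1.   ] F [-0.4 -0.1 -0.8] op 0.0122
[[374.0, 327.0]] [[375.0, 610.0]]
```

View pics/s24.png

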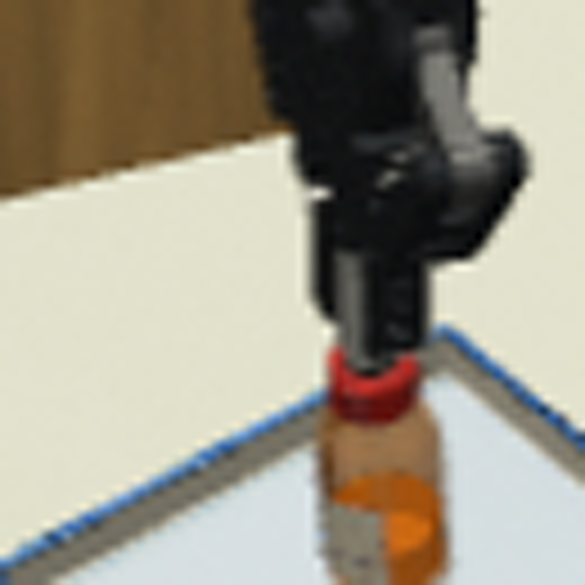

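Request:
step_arm([
  [0, 0, 3, 0, 0],
  [0, 0, 3, 0, 0],
  [0, 0, 2, 0, 0],
  [0, 0, 0, 0, 0],
])

```text
time_s: 21.17
tool_pos: [0.4954, -0.2804, 0.0893]
tool_rot: [[0.997, -0.082, -0.0], [-0.082, -0.997, 0.001], [-0.0, -0.001, -1.0]]
force: [-0.2, 0.9, -0.6]
opening: 0.012
```

Run:
```python
from h import *
o=st()
shot("scene","s25",210,230,65,65,9)
```

```text
t 21.17 pos [ 0.4954 -0.2804  0.0893] case mm [   2.8 -280.1   89.3] yaw -4.73 z [-0.     0.001 -1.   ] F [-0.2  0.9 -0.6] op 0.012
```

View pics/s25.png

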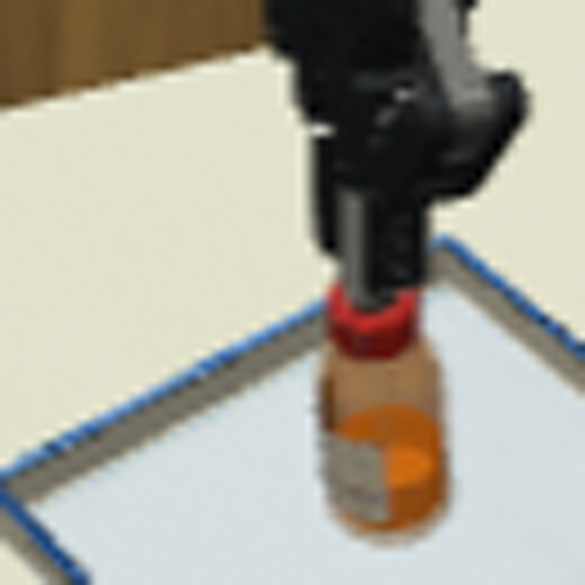

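Request:
step_arm([
  [0, 0, 1.5, 0, 0],
  [0, 0, 1, 0, 0],
  [0, 0, 0, 0, 0],
])

```text
time_s: 21.47
tool_pos: [0.4956, -0.2804, 0.0868]
tool_rot: [[0.997, -0.082, 0.0], [-0.082, -0.997, 0.0], [0.0, -0.0, -1.0]]
force: [0.6, -0.2, -0.7]
opening: 0.0124
```

Request:
step_arm([
  [0, 0, 1.5, 0, 0],
  [0, 0, 1, 0, 0],
  [0, 0, 0, 0, 0],
])

```text
time_s: 21.72
tool_pos: [0.4971, -0.2812, 0.0858]
tool_rot: [[0.997, -0.082, 0.004], [-0.082, -0.997, -0.002], [0.004, 0.001, -1.0]]
force: [-1.4, 1.5, -1.4]
opening: 0.0122
```

Request:
step_arm([
  [0, 0, 1.5, 0, 0],
  [0, 0, 0, 0, 0],
])

```text
time_s: 21.88
tool_pos: [0.4985, -0.2819, 0.0858]
tool_rot: [[0.997, -0.083, 0.007], [-0.083, -0.997, -0.004], [0.008, 0.003, -1.0]]
force: [-0.5, 0.0, -0.3]
opening: 0.0124
```

Run:
```python
from h import *
o=st()
shot("scene","s26",210,230,65,65,9)
```

```text
t 21.88 pos [ 0.4985 -0.2819  0.0858] case mm [   6.  -281.3   85.8] yaw -4.74 z [ 0.007 -0.004 -1.   ] F [-0.5  0.  -0.3] op 0.0124
```

View pics/s26.png

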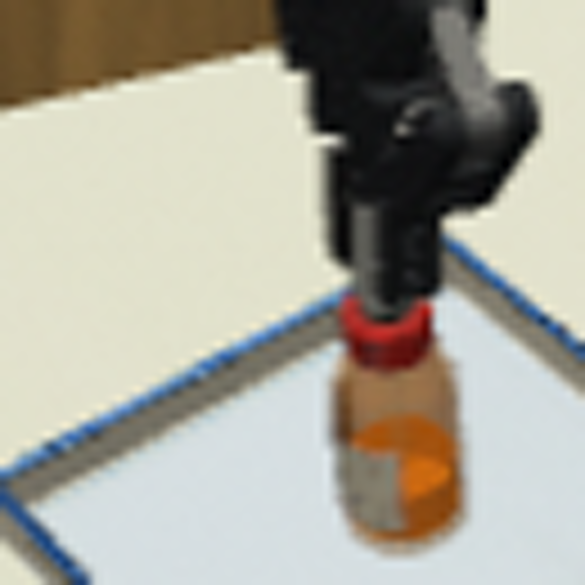

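Request:
step_arm([
  [-1, 0, 0, 0, 0],
  [0, 0, 0, 0, 0.15],
  [0, 0, 0, 0, 0.2],
  [0, 0, 0, 0, 0.3],
  [0, 0, 0, 0, 0.4],
  [0, 0, 0, 0, 0.4],
], grip_force=20)

```text
time_s: 22.43
tool_pos: [0.4963, -0.2814, 0.0846]
tool_rot: [[0.997, -0.082, 0.005], [-0.082, -0.997, -0.002], [0.005, 0.002, -1.0]]
force: [0.7, 0.8, 0.6]
opening: 0.0345
```

Run:
```python
from h import *
o=st()
shot("scene","s27",200,220,75,75,8)
```

```text
t 22.43 pos [ 0.4963 -0.2814  0.0846] case mm [   3.9 -281.    84.6] yaw -4.73 z [ 0.005 -0.002 -1.   ] F [0.7 0.8 0.6] op 0.0345
```

View pics/s27.png

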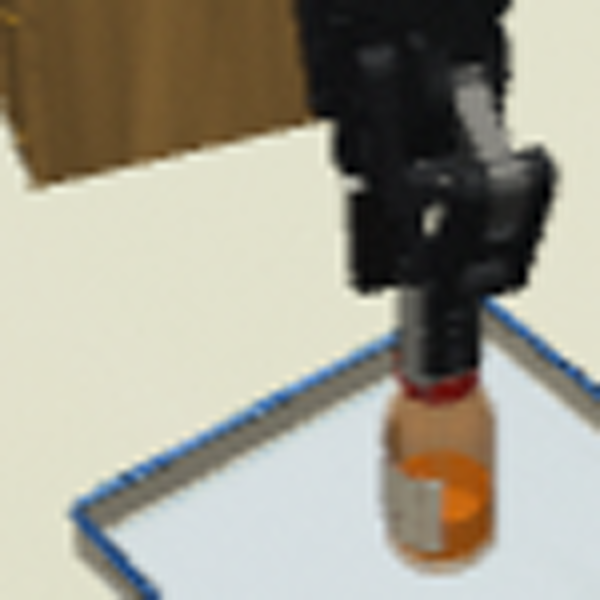

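Released and standing. Retreat straight up.

Request:
step_arm([
  [0, 0, -4, 0, 0.4],
  [0, 0, -10, 0, 0.4],
  [0, 0, -20, 0, 0.4],
  [0, 0, -25, 0, 0.4],
  [0, 0, -25, 0, 0.4],
  [0, 0, -25, 0, 0.4],
  [0, 0, -20, 0, 0.4],
  [-30, 0, -10, 0, 0.4],
  [-30, 0, 0, 0, 0.4],
  [-25, 0, 0, 0, 0.4],
  [0, 0, 0, 0, 0.4],
  [0, 0, 0, 0, 0.4],
])

```text
time_s: 23.48
tool_pos: [0.4095, -0.2745, 0.239]
tool_rot: [[0.997, -0.081, 0.011], [-0.081, -0.997, -0.009], [0.012, 0.008, -1.0]]
force: [0.5, -0.1, 0.7]
opening: 0.0339
```

Run:
```python
from h import *
o=st()
shot("scene","s28");shot("top","t28",100,110,300,170,2.6)
shot("scene","s28b",190,230,75,75,8)
```

```text
t 23.48 pos [ 0.4095 -0.2745  0.239 ] case mm [ -83.2 -283.2  239. ] yaw -4.63 z [ 0.011 -0.009 -1.   ] F [ 0.5 -0.1  0.7] op 0.0339
```

View pics/s28.png

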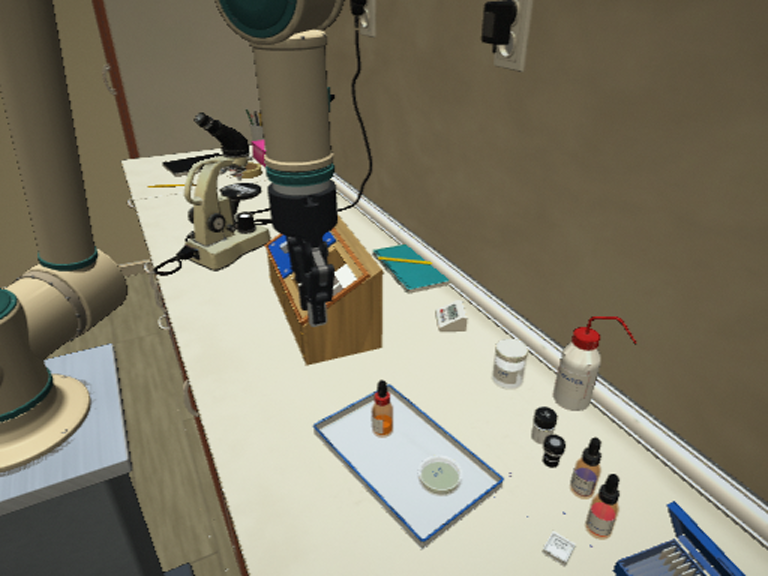

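View pics/t28.png

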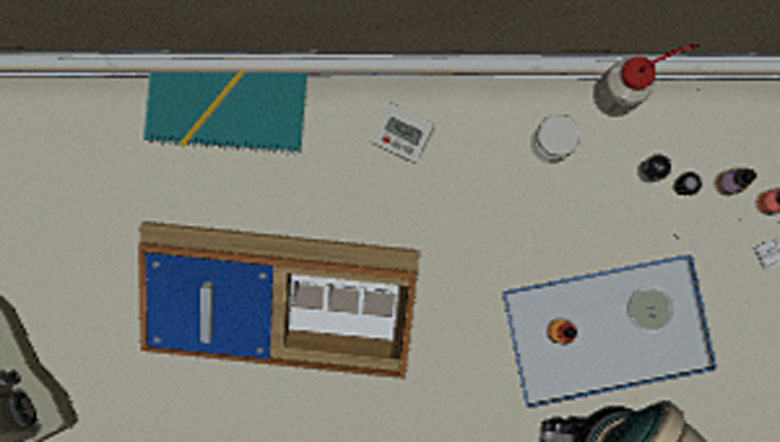

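View pics/s28b.png

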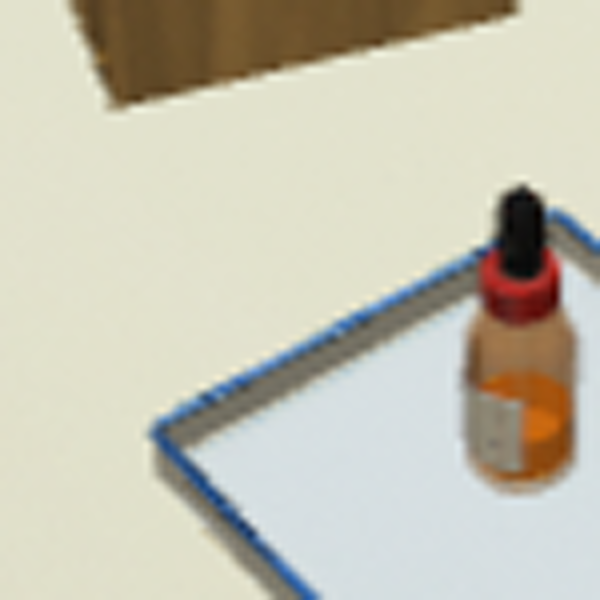

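The bottle stands upright in the free half of the tray (top crop about (562,331)). The cover lies flat against the left stop and the trough is open. The petri dish, jar and timer are where they were.

Run:
```python
from rig import *
print(sign_off())
```

```text
the job is handed in; nothing more can be done
None
```

The iodine bottle is out of the case and standing upright on the tray floor, in the half without the petri dish. I handed the job in at about 23.6 s, with the arm clear of everything.

- **Cover:** I pushed the blue plate left by its bar until it stopped moving at the left stop. The last pictures show it flat on the deck, with the whole trough open.
- **Bottle:** It was in the left pocket. I drew it out about 90 mm along the pocket's axis, turned it upright in the grip against the trough's upper edge, and set it down. The arm stopped going down with the bottle base at the tray floor, and I released it there.
- **First grasp missed:** The fingers were too shallow, closed over the top of the bulb and pushed it aside by an estimated 5 mm inside its pocket. It went back to its place, and a grasp about 11 mm deeper held.
- **Last checks:** In the last scene and top pictures the bottle looks upright, and the petri dish, jar and timer look unmoved. I judged this by eye and did not re-measure their positions. The force readings I took stayed below about 3 N.
- **Disagreements:** The robot and camera positions differed by about 2 mm. The bottle leaned an estimated 2–3° just before release and settled upright.

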